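# Hold a brake pad in the slot of the dust booth

## Robot

A 6-joint arm with a two-finger parallel gripper is mounted at the origin on the work surface. World frame = base frame: x ahead of the robot, y to its left, z up, the work surface at z = 0. Lengths are in mm, angles in rad, forces in N, time in s.
With the tool pointing down it reaches from about 400 to 925 mm from the base axis. Payload 12.5 kg.
Tool frame: the origin (TCP) lies on the centre line of the jaws, within the pads' length; the fingertips stand 19 mm ahead of it and the grasp point (between the pads) is the TCP; y points along the fingers, x is the direction in which the jaws open and shut, and the axes are right-handed (so a half turn about y gives the same grasp; the last joint's range is limited). The gripper opens to 95 mm and grips with 3 to 60 N. Pads are 20 mm wide; open, the fingers measure 119 mm over their backs; the gripper's body (75 mm by 180 mm) begins 59 mm behind the grasp point.
Start: joints at [-1.226, 0.491, 1.559, -0, 1.092, -0.106], TCP at [272.327, -562.568, 233.661] pointing down, gripper open.
Joint ranges: [-3.1, 3.1], [-0.84, 2.19], [0.05, 2.79], [-1.13, 4.28], [0.06, 2.93], [-2.69, 2.69]. Speed limits (rad/s): [2.22, 2.22, 2.79, 3.14, 3.14, 3.14].

## Interface

Orientations are given as [roll, pitch, yaw] about the fixed x, y, z axes, in that order (R = Rz(yaw) Ry(pitch) Rx(roll)).
In Python, from cell import env gives the robot as it stands. The module is installed in compiled form; this text tells all that it offers.
- The arm moves only by the tool move_arm, never from a script. Its argument "rows" is a list of rows, each an object of numbers: "tx", "ty", "tz": the shift along the tool's x, y, z in cm; "rx", "ry", "rz": the turn, a rotation vector about the tool's x, y, z in rad; "grip": the opening in per cent of the stroke, from 0 (shut) to 100 (fully open). In form: [{"tx": .., "ty": .., "tz": .., "rx": .., "ry": .., "rz": .., "grip": ..}, ...]. A call has 1 to 10 rows; each row shifts and turns the commanded pose from where the row before left it, along the tool's axes as they then stand; what a row does not reach is not made up. A row lasts 1/12 s, in which the tool goes at most 41.7 mm and 7.16 degrees, less where a joint would pass 70% of its speed; a pose out of reach is approached as far as the arm can. A call is refused whole if a number of a shift passes 4.17 or a number of a turn 0.125, either way. A call with a gripper value outside its range is refused whole. The fingers move at their own pace and stop on an object; the grip force is fixed at half the most. Time passes only in rows, so rows that do not move let the fingers close. It gives the time, the measured TCP pose, the force and the opening at its end, in the units of the state.
- env.state(): the state, without advancing time (a new reading comes with each control period).
- env.read_camera(name): name is "scene" or "top" or "wrist"; returns (picture, depth): 420x560x3 uint8, blue, green, red; 420x560 float32, mm along the optical axis (not along the pixel's ray), 0 where there is no reading.
- env.calibration(name): a dict with "vertical_fov" (degrees; the focal length in pixels is half the picture's height over the tangent of half this angle, whatever the lens; pixels are square), "cx", "cy" (the principal point, pixels), "eye" and "rotation" of the camera in the world. Camera axes: x right, y up, looking along -z (the intrinsics and any distortion apply to the point x, -y, -z); pixel columns grow to the right and rows downward; lengths in mm; the calibration is good to about 2 mm. A picture is of the moment at which its call begins: read the wrist's pose just before it. calibration takes no time and is no camera call; for the wrist camera it gives the pose at the moment of the call.
- env.job_done(): hands the job in, once; it reports no verdict.
The state is a dict: "t": time; "joints": joint angles; "qvel": joint speeds; "tau": joint torques, N m; "eef_pos": TCP position; "tcp_rot": TCP orientation; "ft_force": force on the tool from outside, world axes, zero at the start; "moment": the same for the moment, N m; "opening": opening from 0.0 (shut) to 1.0 (fully open).
Only numpy, scipy, OpenCV 4.12 (cv2) and the standard library are available. Lean on these libraries where they do the work, as an engineer would, in place of code of your own. Each camera call takes 0.05 s, during which the arm holds its last target.

## Task

Open the damper on the dust booth's extraction duct half way, its lever on the 45 degree mark. Then take the brake pad with the hanger tang out of the rack by its tang and lower it upright through the slot in the booth's lid until the whole friction block is inside, below the lid. Finish holding it there, hanging freely in the grip between the air jets, and leave the damper as set and the other pads and the brush where they are.

Things in the scene. Friction and masses are not known exactly. Their poses are not given: they have to be found in the camera images.
- damper (a joint): damper lever angle, rad: 0 = shut, lever square across the duct (towards the booth's -x); grows as it swings clockwise seen from above; 0.785 = half open, at the long 45 degree tick of the quadrant plate; 1.571 = fully open, lever along the duct (booth's +y). Stiff hinge (0.22 N m, 2 to 3 N at the grip), stays where left
- damper_hinge (a point): on the damper lever's vertical hinge axis, at the height of the upper face of its flat bar (142 mm above the bench)
- damper_grip (a point): centre of the upright black round grip at the free end of the lever: 20 mm diameter, 105 mm from the hinge axis; it stands up from 3 mm below to 45 mm above the upper face of the flat bar, and this point lies 28 mm above that face (170 mm above the bench). The flat bar is 16 mm wide
- booth: dust booth, fixed on the bench: grey sheet-metal box 200 (x) by 260 (y) by 140 mm high, clear guards front and back, aluminium lid; origin on the bench under its centre, z up. A 100 mm round duct with the damper leaves its +y end (axis 75 mm above the bench, damper hinge 235 mm from the booth's centre) and turns down into the bench at 490 mm
- slot (a point): centre of the slot in the lid, at the lid's flat upper face (140 mm above the bench); axes as the booth. Slot 102 mm along y, 20 mm along x, upper edges bevelled 3 by 3 mm, lid 6 mm thick. Open below down to a tray 126 mm under the lid's face; air-knife bars along y, 50 mm either side of the centre, 40 mm under the lid's face
- pad: brake pad with hanger tang, on edge in the rack, about 0.6 kg. Origin mid lower edge; z up, y along its width, x through its 18 mm thickness. Steel backing plate x -9 to -1 mm, 100 mm wide, 50 high; copper-coloured friction block in two halves x -1 to +9, 88 wide, 46 high from the lower edge; tang (backing plate's upward tongue) 42 wide, 8 thick, top at 92 mm. Either face may face either way
- pad_tang (a point): grip point on the tang: mid thickness and width, 80 mm above the pad's lower edge, 12 mm below the tang's top, x = -5 mm in the pad's frame; pinch along the pad's x. Keep the fingertips 60 mm or more above the pad's lower edge: they must stay above the lid when the block is inside
- pad_block (a point): middle of the pad's width and overall thickness, at the height of the upper edge of the friction block (46 mm above the pad's lower edge)
- rack: fixed black comb rack 190 (x) by 130 (y) mm, three places 55 mm apart along x; origin on the bench under its centre. Pads stand on its 8 mm floor, width along the rack's y, between fins that reach 30 mm above the bench (1.5 mm play each side): lift straight up by 30 mm or more before moving sideways. Which pad is in which place varies
- eared_pad: bystander: brake pad without a tang, 102 mm wide over its two side ears, 50 mm high, standing in the rack; origin at the centre of its lower edge
- plain_pad: bystander: plain rectangular brake pad, 96 mm wide, 44 mm high, standing in the rack; origin at the centre of its lower edge
- brush: bystander: dust brush 140 mm long, 42 mm wide, 20 mm high, lying on the bench along its x; origin on the bench under its middle
Things that resemble listed ones, but are neither listed nor needed, are in the scene too. What is shaped like the pad but blue or turquoise is not meant.

How it is judged (in metres and radians):
On the way, in this order (a step that is already met when the one before it is completed fails the run):
1. the damper lever stands at 45 degrees (within 5 degrees) while the pad still stands in the rack (value of joint damper between 0.698 and 0.873 rad and velocity of joint damper between -0.05 and 0.05 rad/s and distance of pad from where it was at the start of the episode below 0.02 m), for 0.3 s.
2. the pad is gripped and lifted clear above the booth's lid (z of pad in the frame of slot above 0 m and contact force between the fingers and pad above 3 N), for 0.1 s.
At the end, for the whole second after the job is handed in: Lever still at 45 degrees (within 5). The pad hangs still, upright within 6 degrees, gripped with over 3 N, through the slot: block's upper edge 5 to 35 mm below the lid's upper face, within 6 mm of the slot's centre in x and y, pressing on the booth with under 5 N (value of joint damper between 0.698 and 0.873 rad and z of pad_block in the frame of slot between -0.035 and -0.005 m and x of pad_block in the frame of slot between -0.006 and 0.006 m and y of pad_block in the frame of slot between -0.006 and 0.006 m and angle between pad's own z axis and vertical below 0.1 rad and contact force between the fingers and pad above 3 N and contact force between pad and booth below 5 N and linear speed of pad below 0.02 m/s); the arm keeps its last pose, push and grip.
It fails at once if another pad or the brush is moved by more than 20 mm (distance of any of eared_pad, plain_pad, brush from where it was at the start of the episode above 0.02 m).
It also fails if it takes over 61 s, if anything falls off the work surface, if the arm or the gripper's body presses on something with over 40 N, if the wrist force passes 120 N, or if a joint passes its speed limit or range.

## Working session

There is one attempt and no reset: what is moved stays moved. The work goes in short steps, Python scripts to look and compute and a tool call to move; the robot and the scene stay as the last step left them, time stands still between calls to the robot, and variables do not carry over. Pictures are saved under pics/ and viewed, and the job is handed in when it is done.

Besides the shell and the picture viewer there is one more tool, called after "Emit:" as name(argument=value, ...), one argument or row to a line, values as JSON. move_arm: Moves the arm, as the interface text tells. Its arguments: {"type":"object","properties":{"rows":{"type":"array"}},"required":["rows"]}

```bash
mkdir -p pics; ls
cat > h.py <<'E'
import numpy as np, cv2
from cell import env
def shot(name,fn):
    c=env.calibration(name); im,d=env.read_camera(name); cv2.imwrite('pics/'+fn+'.png',im); np.savez('pics/'+fn+'.npz',im=im,d=d,**{k:np.array(v) for k,v in c.items() if not isinstance(v,str)})
    return c,im,d
E
python3 - <<'E'
from h import *
np.set_printoptions(precision=4,suppress=True)
print(env.state())
for n in ['scene','top','wrist']:
    c,im,d=shot(n,n+'0'); print(n,c)
E
```

```text
pics
{'t': 0.0, 'joints': array([-1.2256,  0.4916,  1.5595,  0.    ,  1.0917, -0.1056]), 'qvel': array([ 0.0009,  0.0014,  0.    ,  0.0009, -0.0011, -0.0002]), 'tau': array([  0.0016, -61.2637, -25.8179,   0.0693,   0.0482,  -0.0001]), 'eef_pos': array([ 272.2308, -562.3362,  233.0331]), 'tcp_rot': array([-1.5707,  0.0012, -1.12  ]), 'ft_force': array([-0.2708, -0.053 , -0.431 ]), 'moment': array([-0.028 , -0.0205,  0.0672]), 'opening': 1.0020343875566255}
scene {'vertical_fov': 50.743788253216735, 'cx': 274.3623084484339, 'cy': 209.38230349613596, 'eye': array([1017.5811, -621.8422,  810.902 ]), 'rotation': array([0.8392, 0.0088, 0.7001])}
top {'vertical_fov': 43.14589323849047, 'cx': 275.99420618130006, 'cy': 206.63517879501435, 'eye': array([ 465.5898,  -45.1389, 1587.6588]), 'rotation': array([ 0.0456, -0.009 , -1.5959])}
wrist {'vertical_fov': 59.48942704748277, 'cx': 277.2348764562132, 'cy': 212.19976963141607, 'eye': array([ 331.0644, -533.4122,  384.1139]), 'rotation': array([-0.2361,  0.0005, -1.1209])}
```

View pictures.

View pics/scene0.png

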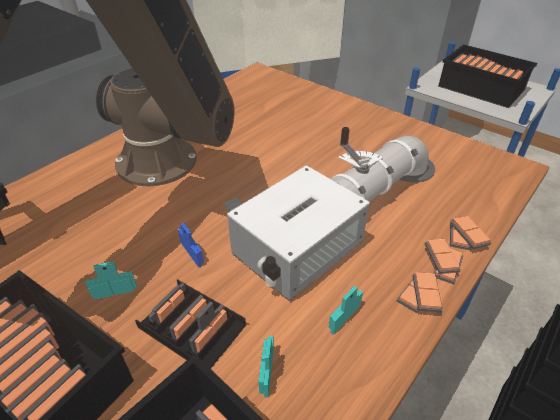

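View pics/top0.png

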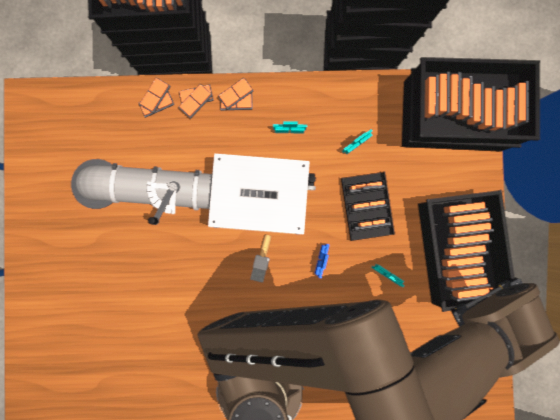

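View pics/wrist0.png

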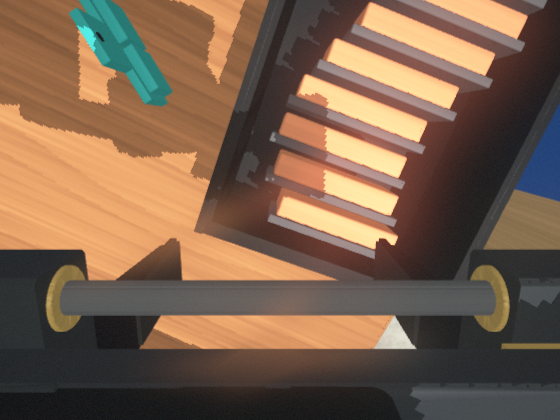

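```bash
cat >> h.py <<'E'
from scipy.spatial.transform import Rotation as Ro
def load(fn): return dict(np.load('pics/'+fn+'.npz'))
def foc(c): return 210/np.tan(np.radians(float(c['vertical_fov']))/2)
def ray(c,u,v):
    f=foc(c); p=np.stack([(np.asarray(u,float)-c['cx'])/f,-(np.asarray(v,float)-c['cy'])/f,-np.ones_like(np.asarray(u,float))],-1)
    return p@Ro.from_euler('xyz',c['rotation']).as_matrix().T
def onz(c,u,v,z):
    r=ray(c,u,v); return c['eye']+r*((z-c['eye'][2])/r[...,2])[...,None]
def dep(c,u,v,d): return c['eye']+ray(c,u,v)*np.asarray(d)[...,None]
def cloud(c):
    v,u=np.mgrid[0:420,0:560]; return dep(c,u,v,c['d'])
def proj(c,P):
    q=(np.asarray(P,float)-c['eye'])@Ro.from_euler('xyz',c['rotation']).as_matrix(); f=foc(c)
    return np.stack([c['cx']+f*q[...,0]/-q[...,2], c['cy']-f*q[...,1]/-q[...,2]],-1)
def tri(c1,p1,c2,p2):
    r1=ray(c1,*p1);r2=ray(c2,*p2);r1/=np.linalg.norm(r1);r2/=np.linalg.norm(r2)
    A=np.stack([r1,-r2],1);s=np.linalg.lstsq(A,c2['eye']-c1['eye'],rcond=None)[0]
    a=c1['eye']+s[0]*r1;b=c2['eye']+s[1]*r2; return (a+b)/2,np.linalg.norm(a-b)
np.set_printoptions(precision=3,suppress=True)
E
python3 - <<'E'
from h import *
t=load('top0');s=load('scene0')
for fn,c,(x0,y0,w,h) in [('ct1',t,(130,140,190,110)),('ct2',t,(310,120,160,120)),('cs1',s,(220,120,220,165)),('cs2',s,(130,270,130,100))]:
    k=800/w if 800/w*h<600 else 600/h
    cv2.imwrite(f'pics/{fn}.png',cv2.resize(c['im'][y0:y0+h,x0:x0+w],None,fx=k,fy=k,interpolation=cv2.INTER_CUBIC))
for c in (t,s):
    P=cloud(c)
    for (u,v) in ([(259,210),(280,165),(420,400),(60,300),(150,220),(367,205)] if c is t else [(300,205),(260,220),(345,135),(180,320),(450,180)]): print(u,v,P[v,u],c['d'][v,u])
E
```

```text
259 210 [523.251 -13.228 139.485] 1448.9016
280 165 [644.857 -73.595 141.949] 1452.5626
420 400 [ 197.607 -269.518  752.472] 824.4109
60 300 [277.366 583.339   2.779] 1568.2817
150 220 [502.124 272.938 187.29 ] 1397.2955
367 205 [ 533.773 -325.764   45.568] 1546.3569
300 205 [486.505 105.252  19.74 ] 1196.5391
260 220 [ 530.645 -102.18   141.208] 976.7774
345 135 [509.744 262.375 172.867] 1171.8113
180 320 [ 534.268 -354.273   49.149] 894.02515
450 180 [745.401 492.62   -0.114] 1303.4867
```

View pics/ct1.png

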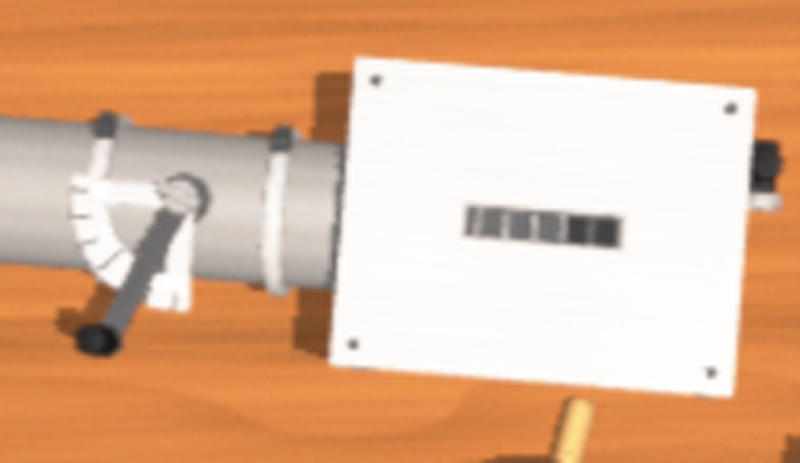

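View pics/ct2.png

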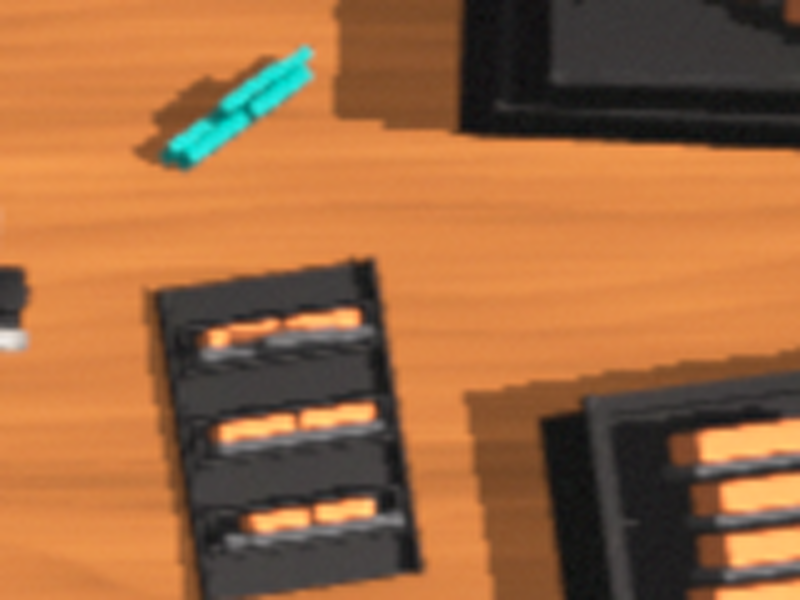

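View pics/cs1.png

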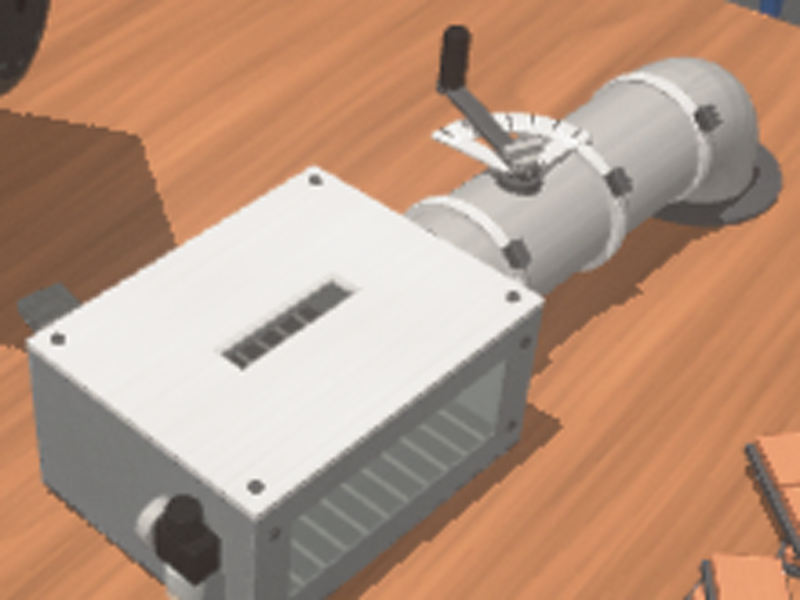

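View pics/cs2.png

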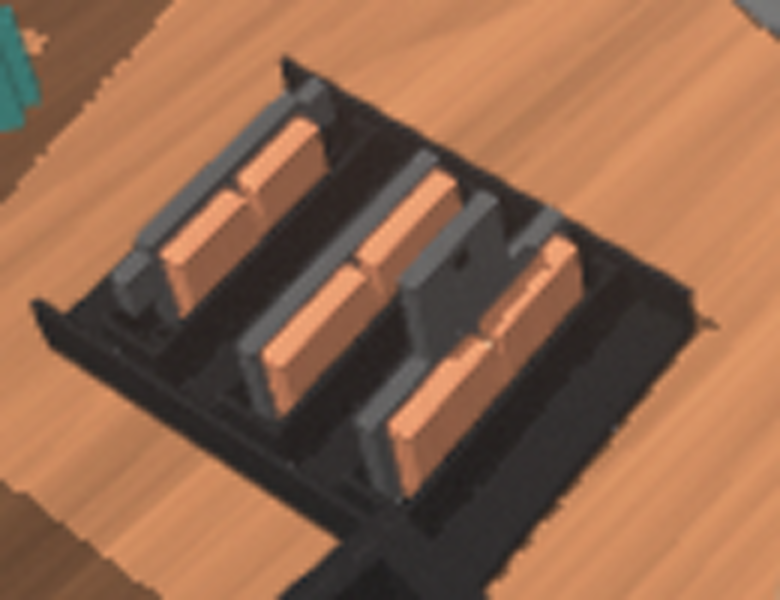

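Run:
```python
from h import *
t=load('top0')
im=t['im']; P=cloud(t)
# lid: white and z ~140
m=((im.min(2)>200)&(abs(P[...,2]-140)<12)).astype(np.uint8)
n,l,st,ce=cv2.connectedComponentsWithStats(m)
k=1+np.argmax(st[1:,4]); print(st[k])
cs,_=cv2.findContours((l==k).astype(np.uint8),cv2.RETR_CCOMP,cv2.CHAIN_APPROX_NONE)
cs=sorted(cs,key=cv2.contourArea,reverse=True)
for c in cs[:3]:
    r=cv2.minAreaRect(c.astype(np.float32)); b=cv2.boxPoints(r); W=onz(t,b[:,0],b[:,1],140.)
    print(cv2.contourArea(c),W.mean(0),[np.linalg.norm(W[i]-W[(i+1)%4]) for i in range(2)],[np.arctan2(*(W[(i+1)%4]-W[i])[[1,0]]) for i in range(4)])
# hinge & grip
z=P[...,2]
for nm,mm in [('grip',(im.max(2)<70)&(z>150)&(z<215)&(P[...,1]>200)&(P[...,0]>430))]:
    v,u=np.nonzero(mm); print(nm,len(u),u.mean(),v.mean(),P[mm].mean(0),P[mm].min(0),P[mm].max(0))
print(onz(t,np.array([130+187/4.21]),np.array([140+195/4.21]),142.), onz(t,np.array([130+98/4.21]),np.array([140+340/4.21]),187.))
```

```text
[ 209  154  100   80 6566]
6758.5 [569.172 -12.269 140.   ] [np.float64(199.69891776471528), np.float64(260.1481728462295)] [np.float64(-0.09910513692208849), np.float64(-1.674919709691982), np.float64(3.034241921387716), np.float64(1.4659380793103831)]
344.0 [568.8   -13.001 140.   ] [np.float64(27.03893656953099), np.float64(108.20526534097662)] [np.float64(-0.10483481601815774), np.float64(-1.678558524665105), np.float64(3.0333173313030137), np.float64(1.4629375098814488)]
12.5 [ 642.884 -137.3    140.   ] [np.float64(11.673832300517148), np.float64(9.695321441952968)] [np.float64(-0.8089484981147951), np.float64(-2.3840774607256217), np.float64(2.3323870039495667), np.float64(0.757723536114403)]
grip 48 152.41666666666666 220.14583333333334 [501.743 267.965 181.028] [494.026 261.976 154.032] [510.489 278.087 190.846]
[[593.414 215.535 142.   ]] [[499.917 264.428 187.   ]]
```

```bash
cat >> h.py <<'E'
import json
def plan(pos,yaw,n,start=None):
    s=env.state(); p=np.array(s['eef_pos'] if start is None else start[0],float); y=s['tcp_rot'][2] if start is None else start[1]
    pos=np.array(pos,float); dy=(yaw-y+np.pi)%(2*np.pi)-np.pi; step=(pos-p)/n; rows=[]
    for i in range(n):
        R=Ro.from_euler('xyz',[-np.pi/2,0,y]).as_matrix(); d=R.T@step/10
        rows.append(dict(tx=round(d[0],2),ty=round(d[1],2),tz=round(d[2],2),ry=round(-dy/n,4)))
        p=p+R@(np.array([rows[-1][k] for k in('tx','ty','tz')])*10); y-=rows[-1]['ry']
    print('step mm',np.linalg.norm(step)); 
    for i in range(0,n,10): print(json.dumps(rows[i:i+10]))
    print('end',p,y)
def st():
    s=env.state(); print('t %.2f'%s['t'],s['eef_pos'],s['tcp_rot'],'F',s['ft_force'],'M',s['moment'],'op %.3f'%s['opening'],'q',s['joints'])
E
python3 -c "
from h import *
plan([560,-390,300],0.15,11)"
```

```text
step mm 31.093884553178547
[{"tx": -0.27, "ty": -0.61, "tz": 3.04, "ry": -0.1155}, {"tx": 0.08, "ty": -0.61, "tz": 3.05, "ry": -0.1155}, {"tx": 0.43, "ty": -0.61, "tz": 3.02, "ry": -0.1155}, {"tx": 0.78, "ty": -0.61, "tz": 2.95, "ry": -0.1155}, {"tx": 1.11, "ty": -0.61, "tz": 2.84, "ry": -0.1155}, {"tx": 1.43, "ty": -0.61, "tz": 2.69, "ry": -0.1155}, {"tx": 1.73, "ty": -0.61, "tz": 2.51, "ry": -0.1155}, {"tx": 2.01, "ty": -0.61, "tz": 2.29, "ry": -0.1155}, {"tx": 2.26, "ty": -0.61, "tz": 2.05, "ry": -0.1155}, {"tx": 2.48, "ty": -0.61, "tz": 1.77, "ry": -0.1155}]
[{"tx": 2.67, "ty": -0.61, "tz": 1.47, "ry": -0.1155}]
end [ 559.999 -390.052  300.304] 0.15049583054859922
```

Emit:
move_arm(
  rows=[
    {"tx": -0.3,"ty": -0.6,"tz": 3.0,"ry": -0.115},
    {"tx": 0.1,"ty": -0.6,"tz": 3.0,"ry": -0.115},
    {"tx": 0.4,"ty": -0.6,"tz": 3.0,"ry": -0.115},
    {"tx": 0.8,"ty": -0.6,"tz": 3.0,"ry": -0.115},
    {"tx": 1.1,"ty": -0.6,"tz": 2.8,"ry": -0.115},
    {"tx": 1.4,"ty": -0.6,"tz": 2.7,"ry": -0.115},
    {"tx": 1.7,"ty": -0.6,"tz": 2.5,"ry": -0.115},
    {"tx": 2.0,"ty": -0.6,"tz": 2.3,"ry": -0.115},
    {"tx": 2.3,"ty": -0.6,"tz": 2.0,"ry": -0.115},
    {"tx": 2.5,"ty": -0.6,"tz": 1.8,"ry": -0.115},
  ],
)

```text
validation failed for argument at $.ro...
```

Emit:
move_arm(
  rows=[
    {"tx": 2.7,"ty": -0.6,"tz": 1.5,"ry": -0.115},
    {"tx": 0},
    {"tx": 0},
    {"tx": 0},
  ],
)

```text
validation failed for argument at $.ro...
```

```bash
python3 -c "
from h import *
st(); c,im,d=shot('wrist','w1'); print(c); st()"
```

```text
t 0.15 [ 272.245 -562.4    233.204] [-1.571  0.001 -1.12 ] F [-0.064 -0.435 -0.549] M [ 0.018 -0.002  0.012] op 0.995 q [-1.226  0.491  1.559 -0.     1.092 -0.106]
{'vertical_fov': 59.48942704748277, 'cx': 277.2348764562132, 'cy': 212.19976963141607, 'eye': array([ 331.069, -533.424,  384.194]), 'rotation': array([-0.236,  0.   , -1.121])}
t 0.20 [ 272.28  -562.439  233.289] [-1.571  0.001 -1.12 ] F [-1.117 -0.562 -0.204] M [-0.013  0.021 -0.038] op 0.999 q [-1.226  0.491  1.559  0.     1.092 -0.106]
```

View pics/w1.png

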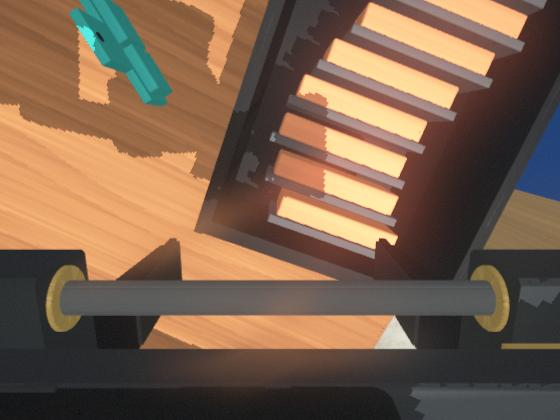

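Emit:
move_arm(
  rows=[
    {"tx": -0.3,"ty": -0.6,"tz": 3.0,"rx": 0,"ry": -0.115,"rz": 0,"grip": 100},
    {"tx": 0.1,"ty": -0.6,"tz": 3.0,"rx": 0,"ry": -0.115,"rz": 0,"grip": 100},
    {"tx": 0.4,"ty": -0.6,"tz": 3.0,"rx": 0,"ry": -0.115,"rz": 0,"grip": 100},
    {"tx": 0.8,"ty": -0.6,"tz": 3.0,"rx": 0,"ry": -0.115,"rz": 0,"grip": 100},
    {"tx": 1.1,"ty": -0.6,"tz": 2.8,"rx": 0,"ry": -0.115,"rz": 0,"grip": 100},
    {"tx": 1.4,"ty": -0.6,"tz": 2.7,"rx": 0,"ry": -0.115,"rz": 0,"grip": 100},
    {"tx": 1.7,"ty": -0.6,"tz": 2.5,"rx": 0,"ry": -0.115,"rz": 0,"grip": 100},
    {"tx": 2.0,"ty": -0.6,"tz": 2.3,"rx": 0,"ry": -0.115,"rz": 0,"grip": 100},
    {"tx": 2.3,"ty": -0.6,"tz": 2.0,"rx": 0,"ry": -0.115,"rz": 0,"grip": 100},
    {"tx": 2.5,"ty": -0.6,"tz": 1.8,"rx": 0,"ry": -0.115,"rz": 0,"grip": 100},
  ],
)

```text
t: 1.03
eef_pos: [534.4, -405.6, 293.8]
tcp_rot: [-1.571, 0.0, 0.036]
ft_force: [-0.4, -0.7, 0.1]
opening: 1.003
```

Emit:
move_arm(
  rows=[
    {"tx": 2.7,"ty": -0.6,"tz": 1.5,"rx": 0,"ry": -0.115,"rz": 0,"grip": 100},
    {"tx": 0,"ty": 0,"tz": 0,"rx": 0,"ry": 0,"rz": 0,"grip": 100},
    {"tx": 0,"ty": 0,"tz": 0,"rx": 0,"ry": 0,"rz": 0,"grip": 100},
  ],
)

```text
t: 1.28
eef_pos: [560.7, -389.8, 299.3]
tcp_rot: [-1.571, 0.0, 0.146]
ft_force: [0.5, -0.3, -0.3]
opening: 1.002
```

```bash
python3 -c "
from h import *
st(); c,im,d=shot('wrist','w1'); print(c); st()"
```

```text
t 1.28 [ 560.682 -389.779  299.349] [-1.571  0.     0.146] F [ 0.531 -0.329 -0.256] M [ 0.013 -0.096 -0.041] op 1.002 q [-0.704  0.527  1.315 -0.     1.3   -0.851]
{'vertical_fov': 59.48942704748277, 'cx': 277.2348764562132, 'cy': 212.19976963141607, 'eye': array([ 550.836, -324.363,  450.309]), 'rotation': array([-0.237, -0.001,  0.146])}
t 1.33 [ 559.679 -390.509  299.16 ] [-1.57   0.001  0.144] F [-0.943 -0.672  0.036] M [-0.057 -0.106 -0.065] op 1.002 q [-0.706  0.527  1.316 -0.     1.3   -0.85 ]
```

View pics/w1.png

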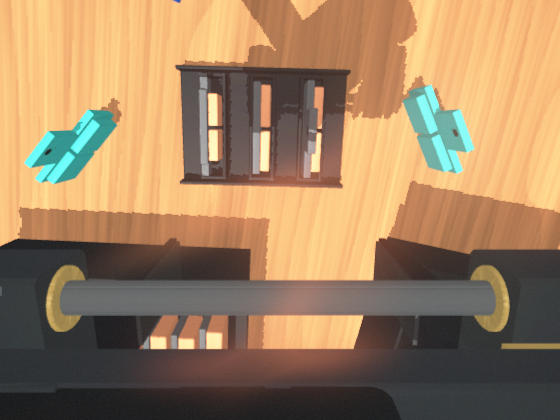

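```bash
python3 -c "
from h import *
plan([569,-80,300],-0.10,8)"
```

```text
step mm 38.83124740693169
[{"tx": 0.67, "ty": -0.01, "tz": 3.82, "ry": 0.0305}, {"tx": 0.56, "ty": -0.01, "tz": 3.84, "ry": 0.0305}, {"tx": 0.44, "ty": -0.01, "tz": 3.86, "ry": 0.0305}, {"tx": 0.32, "ty": -0.01, "tz": 3.87, "ry": 0.0305}, {"tx": 0.2, "ty": -0.01, "tz": 3.88, "ry": 0.0305}, {"tx": 0.08, "ty": -0.01, "tz": 3.88, "ry": 0.0305}, {"tx": -0.03, "ty": -0.01, "tz": 3.88, "ry": 0.0305}, {"tx": -0.15, "ty": -0.01, "tz": 3.88, "ry": 0.0305}]
end [568.966 -80.087 299.96 ] -0.09963568908539133
```

Emit:
move_arm(
  rows=[
    {"tx": 0.7,"ty": 0,"tz": 3.8,"rx": 0,"ry": 0.03,"rz": 0,"grip": 100},
    {"tx": 0.6,"ty": 0,"tz": 3.8,"rx": 0,"ry": 0.03,"rz": 0,"grip": 100},
    {"tx": 0.4,"ty": 0,"tz": 3.9,"rx": 0,"ry": 0.03,"rz": 0,"grip": 100},
    {"tx": 0.3,"ty": 0,"tz": 3.9,"rx": 0,"ry": 0.03,"rz": 0,"grip": 100},
    {"tx": 0.2,"ty": 0,"tz": 3.9,"rx": 0,"ry": 0.03,"rz": 0,"grip": 100},
    {"tx": 0.1,"ty": 0,"tz": 3.9,"rx": 0,"ry": 0.03,"rz": 0,"grip": 100},
    {"tx": 0,"ty": 0,"tz": 3.9,"rx": 0,"ry": 0.03,"rz": 0,"grip": 100},
    {"tx": -0.1,"ty": 0,"tz": 3.9,"rx": 0,"ry": 0.03,"rz": 0,"grip": 100},
    {"tx": 0,"ty": 0,"tz": 0,"rx": 0,"ry": 0,"rz": 0,"grip": 100},
    {"tx": 0,"ty": 0,"tz": 0,"rx": 0,"ry": 0,"rz": 0,"grip": 100},
  ],
)

```text
t: 2.17
eef_pos: [568.8, -78.8, 299.7]
tcp_rot: [-1.571, 0.0, -0.095]
ft_force: [0.7, -1.1, -0.5]
opening: 0.998
```

```bash
python3 -c "
from h import *
st(); c,im,d=shot('wrist','w2'); print(c); st()
plan([550,165,300],0.20,7)"
```

```text
t 2.17 [568.843 -78.79  299.698] [-1.571  0.    -0.095] F [ 0.675 -1.137 -0.529] M [-0.039 -0.068  0.005] op 0.998 q [-0.253  0.358  1.597 -0.     1.187 -0.158]
{'vertical_fov': 59.48942704748277, 'cx': 277.2348764562132, 'cy': 212.19976963141607, 'eye': array([574.755, -12.917, 450.669]), 'rotation': array([-0.237, -0.001, -0.096])}
t 2.22 [568.98  -79.972 299.631] [-1.571  0.    -0.096] F [-0.715 -0.314  0.172] M [-0.016 -0.1    0.026] op 0.998 q [-0.254  0.358  1.596 -0.     1.187 -0.159]
step mm 35.100861052150165
[{"tx": -0.6, "ty": -0.01, "tz": 3.46, "ry": -0.0422}, {"tx": -0.46, "ty": -0.01, "tz": 3.48, "ry": -0.0422}, {"tx": -0.31, "ty": -0.01, "tz": 3.5, "ry": -0.0422}, {"tx": -0.16, "ty": -0.01, "tz": 3.51, "ry": -0.0422}, {"tx": -0.01, "ty": -0.01, "tz": 3.51, "ry": -0.0422}, {"tx": 0.13, "ty": -0.01, "tz": 3.51, "ry": -0.0422}, {"tx": 0.28, "ty": -0.01, "tz": 3.5, "ry": -0.0422}]
end [550.021 165.125 300.331] 0.1998542033318086
```

View pics/w2.png

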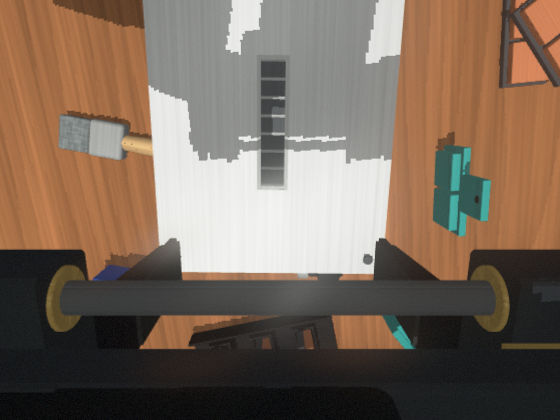

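Run:
```python
from h import *
c=load('w2'); im=c['im']
crop=im[40:205,240:310]; cv2.imwrite('pics/cw2.png',cv2.resize(crop,None,fx=3.6,fy=3.6,interpolation=cv2.INTER_CUBIC))
g=cv2.cvtColor(im,cv2.COLOR_BGR2GRAY); print(g[120,250:300]); print(g[80,250:300]); print(g[45:65,273],g[175:200,273])
P=cloud(c); print(P[150,220],P[100,230],P[150,350])
```

```text
[143 147 144 145 143 144 140 133 129 128 118  78  69  70  68  68  69  70
  68  67  70  69  79 101 102 102 102 103 103 100 100 102 105 104 109 128
 131 129 131 138 142 143 142 140 142 145 142 140 142 141]
[143 146 144 143 144 144 141 128 128 128 118  86  86  87  88  86  88  86
  87  87  88  89  93  94  93  93  91  98  98  97  96  95  96  99  99 112
 129 129 130 137 139 142 143 140 140 141 141 141 141 141]
[149 149 149 149 149 149 149 149 149 146 133 131 132 132 126 107  86  67
  67  69] [116 117 121 123 125 127 129 133 140 150 168 197 210 208 213 230 238 239
 238 239 239 240 240 240 240]
[525.342 -30.037 139.338] [538.853   8.881 140.613] [633.506 -40.337 140.364]
```

View pics/cw2.png

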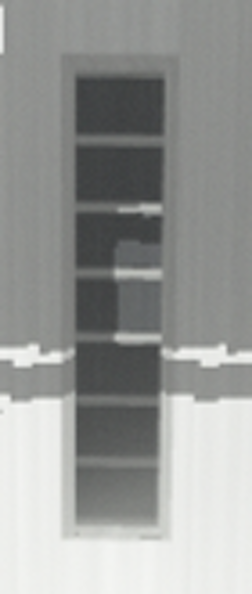

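Emit:
move_arm(
  rows=[
    {"tx": -0.6,"ty": 0,"tz": 3.5,"rx": 0,"ry": -0.042,"rz": 0,"grip": 100},
    {"tx": -0.5,"ty": 0,"tz": 3.5,"rx": 0,"ry": -0.042,"rz": 0,"grip": 100},
    {"tx": -0.3,"ty": 0,"tz": 3.5,"rx": 0,"ry": -0.042,"rz": 0,"grip": 100},
    {"tx": -0.2,"ty": 0,"tz": 3.5,"rx": 0,"ry": -0.042,"rz": 0,"grip": 100},
    {"tx": 0,"ty": 0,"tz": 3.5,"rx": 0,"ry": -0.042,"rz": 0,"grip": 100},
    {"tx": 0.1,"ty": 0,"tz": 3.5,"rx": 0,"ry": -0.042,"rz": 0,"grip": 100},
    {"tx": 0.3,"ty": 0,"tz": 3.5,"rx": 0,"ry": -0.042,"rz": 0,"grip": 100},
    {"tx": 0,"ty": 0,"tz": 0,"rx": 0,"ry": 0,"rz": 0,"grip": 100},
    {"tx": 0,"ty": 0,"tz": 0,"rx": 0,"ry": 0,"rz": 0,"grip": 100},
  ],
)

```text
t: 2.97
eef_pos: [550.1, 165.5, 299.2]
tcp_rot: [-1.571, 0.001, 0.199]
ft_force: [-0.5, -0.9, -0.2]
opening: 0.999
```

```bash
python3 -c "
from h import *
st(); c,im,d=shot('wrist','w3'); print(c); st()"
```

```text
t 2.97 [550.06  165.514 299.236] [-1.571  0.001  0.199] F [-0.504 -0.862 -0.236] M [-0.061 -0.139 -0.006] op 0.999 q [ 0.177  0.359  1.597 -0.     1.187 -0.021]
{'vertical_fov': 59.48942704748277, 'cx': 277.2348764562132, 'cy': 212.19976963141607, 'eye': array([536.879, 230.417, 450.207]), 'rotation': array([-0.238, -0.001,  0.198])}
t 3.02 [550.198 164.625 299.28 ] [-1.571  0.001  0.197] F [ 0.519 -0.079 -0.256] M [-0.072 -0.013  0.02 ] op 0.999 q [ 0.176  0.358  1.597 -0.001  1.187 -0.021]
```

View pics/w3.png

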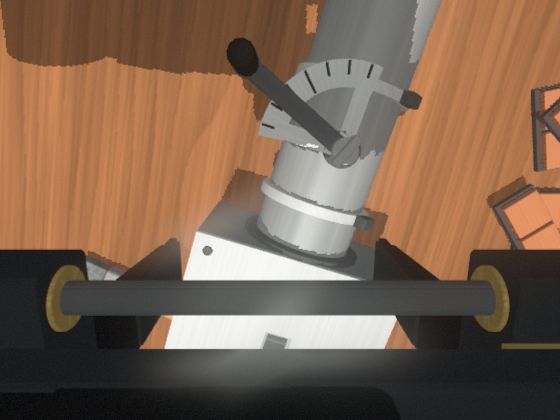

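Run:
```python
from h import *
c=load('w2'); g=cv2.cvtColor(c['im'],cv2.COLOR_BGR2GRAY).astype(float)
# bevel inner edge (137mm? inner edge at lid-3) & outer edge at 140: use outer via gradient per row
L=[];Rr=[]
for v in list(range(62,138,4))+list(range(164,186,4)):
    row=cv2.GaussianBlur(g[v:v+1],(3,1),0)[0]
    d=np.diff(row)
    l=252+np.argmin(d[252:260]); r=284+np.argmax(d[284:296])
    L.append((l+.5,v)); Rr.append((r+.5,v))
L=np.array(L,float);Rr=np.array(Rr,float)
for X in (L,Rr): print(X[:,0])
pl=np.polyfit(L[:,1],L[:,0],1);pr=np.polyfit(Rr[:,1],Rr[:,0],1)
for z in (140.,):
    vt,vb=54.5,190.0
    q=np.array([[np.polyval(pl,vt),vt],[np.polyval(pr,vt),vt],[np.polyval(pr,vb),vb],[np.polyval(pl,vb),vb]])
    W=onz(c,q[:,0],q[:,1],z); print(W.mean(0),np.linalg.norm(W[0]-W[1]),np.linalg.norm(W[1]-W[2]));
    a=(W[0]+W[1]-W[2]-W[3]); print('yaw',np.arctan2(-a[0],a[1]))
# lid edges
# damper
c=load('w3'); im=c['im']; P=cloud(c); z=P[...,2]
u0,v0,w,h=200,30,230,150
cv2.imwrite('pics/cw3.png',cv2.resize(im[v0:v0+h,u0:u0+w],None,fx=3.4,fy=3.4,interpolation=cv2.INTER_CUBIC))
m=(im.max(2)<60)&(z>140)&(z<200); n,l,s,ce=cv2.connectedComponentsWithStats(m.astype(np.uint8)); 
for k in range(1,n):
    if s[k,4]>60: print(s[k],ce[k],P[l==k].mean(0),P[l==k].max(0))
print(P[151,342],P[50,241],P[75,315],P[100,290])
```

```text
[259.5 259.5 259.5 259.5 256.5 259.5 259.5 259.5 259.5 256.5 259.5 259.5
 259.5 259.5 259.5 259.5 259.5 259.5 259.5 259.5 256.5 259.5 259.5 259.5
 256.5]
[285.5 285.5 285.5 284.5 284.5 284.5 284.5 284.5 284.5 288.5 284.5 284.5
 284.5 288.5 284.5 284.5 284.5 284.5 288.5 284.5 284.5 284.5 284.5 284.5
 284.5]
[570.7   -14.006 140.   ] 20.511195872981435 108.26637046832224
yaw -0.10389733372331904
[227  38  32  39 919] [242.756  57.036] [505.466 268.669 180.914] [514.115 279.891 189.287]
[591.608 219.478 156.013] [504.055 272.149 186.428] [559.819 273.884 132.557] [543.608 250.11  142.552]
```

View pics/cw3.png

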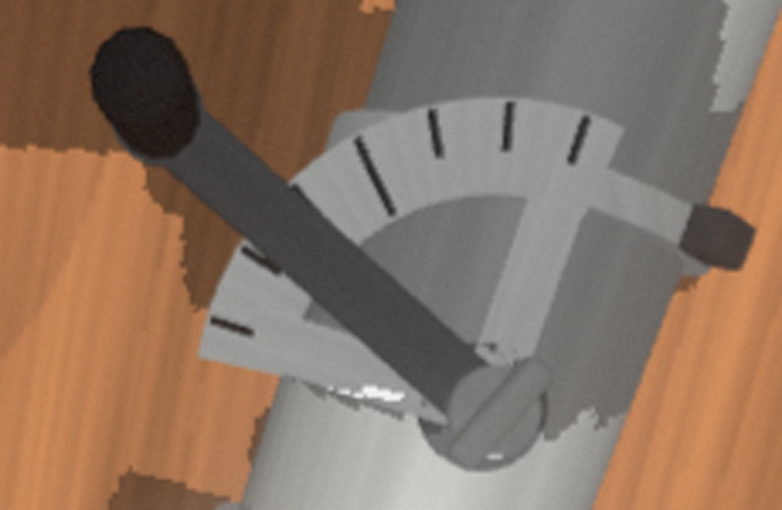

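Run:
```python
from h import *
c=load('w3'); f=lambda x,y,z: onz(c,200+(np.array(x)-1.2)/3.4,30+(np.array(y)-1.2)/3.4,z)
H=f([490.],[415.],155.)[0]; G=f([138.],[76.],187.)[0]; print('hinge',H,'grip',G, np.linalg.norm((G-H)[:2]))
Gt=load('top0'); print('grip top view', onz(Gt,np.array([153.2]),np.array([220.8]),187.))
T=f([357.,392],[140.,213],138.); print('tick',T)
yaw=-0.104; R=Ro.from_euler('z',yaw).as_matrix()
def ang(d): b=R.T@d; return np.degrees(np.arctan2(b[1],-b[0]))
H2=np.array([570.7,-14,0])+R@[0,235,0]; print(H2)
for h in (H,H2):
    print('ang',ang(G-h),'tick',ang(T[0]-h),ang(T[1]-h), 'tickdir',ang(T[0]-T[1]))
    for a in (20,45,47): a=np.radians(a); print(h+R@[-105*np.cos(a),105*np.sin(a),0])
plan([504,268.5,200],0.45,6)
```

```text
hinge [593.304 219.177 155.   ] grip [503.842 270.738 187.   ] 103.25684034933626
grip top view [[499.817 264.634 187.   ]]
tick [[550.614 274.584 138.   ]
 [562.293 260.231 138.   ]]
[595.096 219.73    0.   ]
ang 23.998152599950114 tick 46.42795987670915 46.975952011748255 tickdir 44.90415877877752
[498.897 265.138 155.   ]
[527.166 300.73  155.   ]
[530.053 302.988 155.   ]
ang 23.24491869572847 tick 45.001994186326 45.0367300417469 tickdir 44.90415877877752
[500.689 265.691   0.   ]
[528.959 301.283   0.   ]
[531.845 303.541   0.   ]
step mm 25.155481471187745
[{"tx": -0.42, "ty": 1.65, "tz": 1.85, "ry": -0.0421}, {"tx": -0.34, "ty": 1.65, "tz": 1.86, "ry": -0.0421}, {"tx": -0.26, "ty": 1.65, "tz": 1.88, "ry": -0.0421}, {"tx": -0.18, "ty": 1.65, "tz": 1.89, "ry": -0.0421}, {"tx": -0.1, "ty": 1.65, "tz": 1.89, "ry": -0.0421}, {"tx": -0.02, "ty": 1.65, "tz": 1.89, "ry": -0.0421}]
end [503.912 268.445 200.28 ] 0.4500874823135529
```

Run:
```python
from h import *
plan([503,270.5,220],1.06,8)
plan([503,270.5,170],1.06,3,([503,270.5,220],1.06))
```

```text
step mm 17.55457894001052
[{"tx": -0.32, "ty": 0.99, "tz": 1.41, "ry": -0.1078}, {"tx": -0.16, "ty": 0.99, "tz": 1.44, "ry": -0.1078}, {"tx": -0.01, "ty": 0.99, "tz": 1.45, "ry": -0.1078}, {"tx": 0.15, "ty": 0.99, "tz": 1.44, "ry": -0.1078}, {"tx": 0.3, "ty": 0.99, "tz": 1.42, "ry": -0.1078}, {"tx": 0.45, "ty": 0.99, "tz": 1.38, "ry": -0.1078}, {"tx": 0.6, "ty": 0.99, "tz": 1.32, "ry": -0.1078}, {"tx": 0.74, "ty": 0.99, "tz": 1.25, "ry": -0.1078}]
end [503.03 270.58 220.08] 1.059887482313553
step mm 16.666666666666668
[{"tx": -0.0, "ty": 1.67, "tz": -0.0, "ry": -0.0}, {"tx": -0.0, "ty": 1.67, "tz": -0.0, "ry": -0.0}, {"tx": -0.0, "ty": 1.67, "tz": -0.0, "ry": -0.0}]
end [503.  270.5 169.9] 1.06
```

Emit:
move_arm(
  rows=[
    {"tx": -0.3,"ty": 1,"tz": 1.4,"rx": 0,"ry": -0.108,"rz": 0,"grip": 100},
    {"tx": -0.2,"ty": 1,"tz": 1.4,"rx": 0,"ry": -0.108,"rz": 0,"grip": 100},
    {"tx": 0,"ty": 1,"tz": 1.5,"rx": 0,"ry": -0.108,"rz": 0,"grip": 100},
    {"tx": 0.2,"ty": 1,"tz": 1.4,"rx": 0,"ry": -0.108,"rz": 0,"grip": 100},
    {"tx": 0.3,"ty": 1,"tz": 1.4,"rx": 0,"ry": -0.108,"rz": 0,"grip": 100},
    {"tx": 0.5,"ty": 1,"tz": 1.4,"rx": 0,"ry": -0.108,"rz": 0,"grip": 100},
    {"tx": 0.6,"ty": 1,"tz": 1.3,"rx": 0,"ry": -0.108,"rz": 0,"grip": 100},
    {"tx": 0.7,"ty": 1,"tz": 1.3,"rx": 0,"ry": -0.108,"rz": 0,"grip": 100},
    {"tx": 0,"ty": 0,"tz": 0,"rx": 0,"ry": 0,"rz": 0,"grip": 100},
    {"tx": 0,"ty": 0,"tz": 0,"rx": 0,"ry": 0,"rz": 0,"grip": 100},
  ],
)

```text
t: 3.85
eef_pos: [503.4, 270.3, 219.3]
tcp_rot: [-1.571, 0.001, 1.059]
ft_force: [0.2, 0.7, -0.1]
opening: 0.998
```

```bash
python3 -c "
from h import *
st(); c,im,d=shot('wrist','w4'); st()
c=load('w4'); print(proj(c,[503,270.5,187]),proj(c,[503,270.5,142]))"
```

```text
t 3.85 [503.397 270.273 219.344] [-1.571  0.001  1.059] F [ 0.159  0.725 -0.053] M [ 0.081 -0.167  0.001] op 0.998 q [ 0.377  0.43   1.71  -0.     1.003 -0.681]
t 3.90 [503.709 270.234 219.828] [-1.571  0.     1.058] F [-0.201  0.803  0.45 ] M [ 0.063 -0.126  0.017] op 1.000 q [ 0.377  0.43   1.709 -0.     1.003 -0.681]
[276.614 251.166] [276.75  227.555]
```

View pics/w4.png

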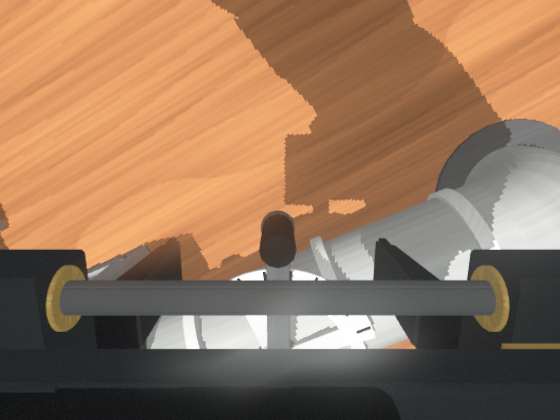

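Emit:
move_arm(
  rows=[
    {"tx": 0,"ty": 1.7,"tz": 0,"rx": 0,"ry": 0,"rz": 0,"grip": 100},
    {"tx": 0,"ty": 1.7,"tz": 0,"rx": 0,"ry": 0,"rz": 0,"grip": 100},
    {"tx": 0,"ty": 1.5,"tz": 0,"rx": 0,"ry": 0,"rz": 0,"grip": 100},
    {"tx": 0,"ty": 0,"tz": 0,"rx": 0,"ry": 0,"rz": 0,"grip": 40},
    {"tx": 0,"ty": 0,"tz": 0,"rx": 0,"ry": 0,"rz": 0,"grip": 30},
    {"tx": 0,"ty": 0,"tz": 0,"rx": 0,"ry": 0,"rz": 0,"grip": 10},
    {"tx": 0,"ty": 0,"tz": 0,"rx": 0,"ry": 0,"rz": 0,"grip": 10},
    {"tx": 0,"ty": 0,"tz": 0,"rx": 0,"ry": 0,"rz": 0,"grip": 10},
    {"tx": 0,"ty": 0,"tz": 0,"rx": 0,"ry": 0,"rz": 0,"grip": 10},
  ],
)

```text
t: 4.65
eef_pos: [503.0, 271.8, 171.3]
tcp_rot: [-1.572, -0.001, 1.063]
ft_force: [0.5, 0.0, -0.8]
opening: 0.636
```

Run:
```python
from h import *
st()
s=env.state(); yaw=-0.104; R=Ro.from_euler('z',yaw).as_matrix(); h=np.array([595.1,219.7,0])
b=R.T@(s['eef_pos']-h); print(np.hypot(*b[:2]),np.degrees(np.arctan2(b[1],-b[0])))
```

```text
t 4.65 [503.026 271.803 171.307] [-1.572 -0.001  1.063] F [ 0.462  0.017 -0.769] M [ 0.017 -0.122  0.026] op 0.636 q [ 0.38   0.487  1.762 -0.     0.892 -0.683]
105.79412835095148 23.54575339994327
```

Emit:
move_arm(
  rows=[
    {"tx": 0,"ty": 0,"tz": 0,"rx": 0,"ry": 0,"rz": 0,"grip": 10},
    {"tx": 0,"ty": 0,"tz": 0,"rx": 0,"ry": 0,"rz": 0,"grip": 10},
    {"tx": 0,"ty": 0,"tz": 0,"rx": 0,"ry": 0,"rz": 0,"grip": 10},
    {"tx": 0,"ty": 0,"tz": 0,"rx": 0,"ry": 0,"rz": 0,"grip": 10},
    {"tx": 0,"ty": 0,"tz": 0,"rx": 0,"ry": 0,"rz": 0,"grip": 10},
    {"tx": 0,"ty": 0,"tz": 0,"rx": 0,"ry": 0,"rz": 0,"grip": 10},
    {"tx": 0,"ty": 0,"tz": 0,"rx": 0,"ry": 0,"rz": 0,"grip": 10},
    {"tx": 0,"ty": 0,"tz": 0,"rx": 0,"ry": 0,"rz": 0,"grip": 10},
    {"tx": 0,"ty": 0,"tz": 0,"rx": 0,"ry": 0,"rz": 0,"grip": 10},
  ],
)

```text
t: 5.4
eef_pos: [502.7, 271.8, 170.6]
tcp_rot: [-1.571, 0.0, 1.063]
ft_force: [-1.6, 0.0, 0.3]
opening: 0.209
```

Run:
```python
from h import *
st()
s=env.state(); yaw=-0.104; R=Ro.from_euler('z',yaw).as_matrix(); h=np.array([595.1,219.7,0])
b=R.T@(s['eef_pos']-h); r,a=np.hypot(*b[:2]),np.degrees(np.arctan2(b[1],-b[0])); print(r,a)
# circular arc as constant twist: rotate about hinge by -(45.3-a)
n=10; da=np.radians((45.3-a)/n); y=s['tcp_rot'][2]; Rt=Ro.from_euler('xyz',[-np.pi/2,0,y]).as_matrix()
p=s['eef_pos']-h; p2=Ro.from_euler('z',-da).as_matrix()@p; d=Rt.T@(p2-p)/10; print(d,da)
p[2]=0; print(h+Ro.from_euler('z',-da*n).as_matrix()@p, y-da*n)
```

```text
t 5.40 [502.675 271.78  170.562] [-1.571  0.     1.063] F [-1.616  0.048  0.293] M [-0.031  0.058  0.025] op 0.209 q [ 0.38   0.488  1.762 -0.     0.892 -0.683]
106.0882674697204 23.441500411576413
[ 0.405  0.    -0.01 ] 0.038150278736381694
[528.71  302.447   0.   ] 0.6814562374299044
```

Emit:
move_arm(
  rows=[
    {"tx": 0.4,"ty": 0,"tz": 0,"rx": 0,"ry": 0.038,"rz": 0,"grip": 10},
    {"tx": 0.4,"ty": 0,"tz": 0,"rx": 0,"ry": 0.038,"rz": 0,"grip": 10},
    {"tx": 0.4,"ty": 0,"tz": 0,"rx": 0,"ry": 0.038,"rz": 0,"grip": 10},
    {"tx": 0.4,"ty": 0,"tz": 0,"rx": 0,"ry": 0.038,"rz": 0,"grip": 10},
    {"tx": 0.4,"ty": 0,"tz": 0,"rx": 0,"ry": 0.038,"rz": 0,"grip": 10},
    {"tx": 0.4,"ty": 0,"tz": -0.1,"rx": 0,"ry": 0.038,"rz": 0,"grip": 10},
    {"tx": 0.4,"ty": 0,"tz": 0,"rx": 0,"ry": 0.038,"rz": 0,"grip": 10},
    {"tx": 0.4,"ty": 0,"tz": 0,"rx": 0,"ry": 0.038,"rz": 0,"grip": 10},
    {"tx": 0.4,"ty": 0,"tz": 0,"rx": 0,"ry": 0.038,"rz": 0,"grip": 10},
    {"tx": 0.4,"ty": 0,"tz": 0,"rx": 0,"ry": 0.038,"rz": 0,"grip": 10},
  ],
)

```text
t: 6.23
eef_pos: [528.4, 302.2, 170.5]
tcp_rot: [-1.571, 0.001, 0.681]
ft_force: [-1.7, -1.4, 1.0]
opening: 0.207
```

Emit:
move_arm(
  rows=[
    {"tx": 0,"ty": 0,"tz": 0,"rx": 0,"ry": 0,"rz": 0,"grip": 10},
    {"tx": 0,"ty": 0,"tz": 0,"rx": 0,"ry": 0,"rz": 0,"grip": 10},
  ],
)

```text
t: 6.4
eef_pos: [528.7, 302.4, 170.6]
tcp_rot: [-1.571, -0.001, 0.684]
ft_force: [0.3, 3.6, 0.1]
opening: 0.205
```

Run:
```python
from h import *
st()
s=env.state(); yaw=-0.104; R=Ro.from_euler('z',yaw).as_matrix(); h=np.array([595.1,219.7,0])
b=R.T@(s['eef_pos']-h); r,a=np.hypot(*b[:2]),np.degrees(np.arctan2(b[1],-b[0])); print(r,a)
shot('scene','s5'); c,im,d=shot('wrist','w5')
cv2.imwrite('pics/cs5.png',cv2.resize(load('s5')['im'][110:200,310:440],None,fx=6,fy=6,interpolation=cv2.INTER_CUBIC))
```

```text
t 6.40 [528.663 302.423 170.574] [-1.571 -0.001  0.684] F [0.251 3.589 0.055] M [ 0.422 -0.108  0.003] op 0.205 q [ 0.411  0.536  1.668  0.     0.937 -0.273]
106.09878967421677 45.2724312857687
```

View pics/w5.png

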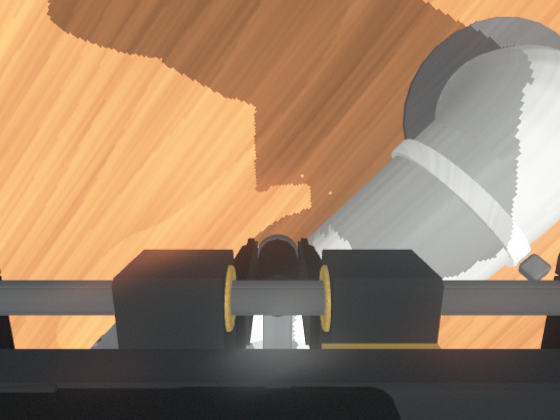

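Emit:
move_arm(
  rows=[
    {"tx": 0,"ty": 0,"tz": 0,"rx": 0,"ry": 0,"rz": 0,"grip": 60},
    {"tx": 0,"ty": 0,"tz": 0,"rx": 0,"ry": 0,"rz": 0,"grip": 60},
    {"tx": 0,"ty": 0,"tz": 0,"rx": 0,"ry": 0,"rz": 0,"grip": 60},
    {"tx": 0,"ty": 0,"tz": 0,"rx": 0,"ry": 0,"rz": 0,"grip": 60},
    {"tx": 0,"ty": 0,"tz": 0,"rx": 0,"ry": 0,"rz": 0,"grip": 60},
    {"tx": 0,"ty": -2,"tz": 0,"rx": 0,"ry": 0,"rz": 0,"grip": 60},
    {"tx": 0,"ty": -3,"tz": 0,"rx": 0,"ry": 0,"rz": 0,"grip": 60},
    {"tx": 0,"ty": -3,"tz": 0,"rx": 0,"ry": 0,"rz": 0,"grip": 60},
    {"tx": 0,"ty": -3,"tz": 0,"rx": 0,"ry": 0,"rz": 0,"grip": 60},
    {"tx": 0,"ty": -2,"tz": 0,"rx": 0,"ry": 0,"rz": 0,"grip": 60},
  ],
)

```text
t: 7.33
eef_pos: [528.8, 302.2, 303.6]
tcp_rot: [-1.572, -0.002, 0.683]
ft_force: [0.0, -0.1, -0.3]
opening: 0.598
```

Run:
```python
from h import *
st()
plan([550,160,300],0.05,6)
```

```text
t 7.33 [528.77  302.19  303.568] [-1.572 -0.002  0.683] F [ 0.022 -0.116 -0.305] M [-0.044 -0.173 -0.046] op 0.598 q [ 0.411  0.407  1.507 -0.     1.224 -0.272]
step mm 23.968391754260036
[{"tx": -1.22, "ty": 0.06, "tz": -2.06, "ry": 0.1055}, {"tx": -1.0, "ty": 0.06, "tz": -2.18, "ry": 0.1055}, {"tx": -0.76, "ty": 0.06, "tz": -2.27, "ry": 0.1055}, {"tx": -0.52, "ty": 0.06, "tz": -2.34, "ry": 0.1055}, {"tx": -0.27, "ty": 0.06, "tz": -2.38, "ry": 0.1055}, {"tx": -0.02, "ty": 0.06, "tz": -2.4, "ry": 0.1055}]
end [549.977 159.974 299.968] 0.05007627343106118
```

Emit:
move_arm(
  rows=[
    {"tx": -1.2,"ty": 0.1,"tz": -2.1,"rx": 0,"ry": 0.105,"rz": 0,"grip": 100},
    {"tx": -1,"ty": 0,"tz": -2.2,"rx": 0,"ry": 0.105,"rz": 0,"grip": 100},
    {"tx": -0.8,"ty": 0,"tz": -2.3,"rx": 0,"ry": 0.105,"rz": 0,"grip": 100},
    {"tx": -0.5,"ty": 0.1,"tz": -2.3,"rx": 0,"ry": 0.105,"rz": 0,"grip": 100},
    {"tx": -0.3,"ty": 0,"tz": -2.4,"rx": 0,"ry": 0.105,"rz": 0,"grip": 100},
    {"tx": 0,"ty": 0,"tz": -2.4,"rx": 0,"ry": 0.105,"rz": 0,"grip": 100},
    {"tx": 0,"ty": 0,"tz": 0,"rx": 0,"ry": 0,"rz": 0,"grip": 100},
    {"tx": 0,"ty": 0,"tz": 0,"rx": 0,"ry": 0,"rz": 0,"grip": 100},
  ],
)

```text
t: 8.0
eef_pos: [550.4, 158.5, 298.7]
tcp_rot: [-1.571, -0.0, 0.052]
ft_force: [-0.0, -0.4, 0.9]
opening: 0.996
```

Run:
```python
from h import *
st(); c,im,d=shot('wrist','w6')
cv2.imwrite('pics/cw6.png',cv2.resize(im[20:200,180:420],None,fx=3.3,fy=3.3,interpolation=cv2.INTER_CUBIC))
plan([572,-60,280],-0.104,6)
```

```text
t 8.00 [550.361 158.462 298.727] [-1.571 -0.     0.052] F [-0.025 -0.422  0.914] M [ 0.014 -0.131  0.044] op 0.996 q [ 0.165  0.356  1.602 -0.     1.184  0.113]
step mm 36.8550888313987
[{"tx": 0.17, "ty": 0.31, "tz": -3.67, "ry": 0.0263}, {"tx": 0.26, "ty": 0.31, "tz": -3.66, "ry": 0.0263}, {"tx": 0.36, "ty": 0.31, "tz": -3.65, "ry": 0.0263}, {"tx": 0.45, "ty": 0.31, "tz": -3.64, "ry": 0.0263}, {"tx": 0.55, "ty": 0.31, "tz": -3.63, "ry": 0.0263}, {"tx": 0.65, "ty": 0.31, "tz": -3.62, "ry": 0.0263}]
end [572.033 -59.934 280.06 ] -0.10392562101540544
```

View pics/cw6.png

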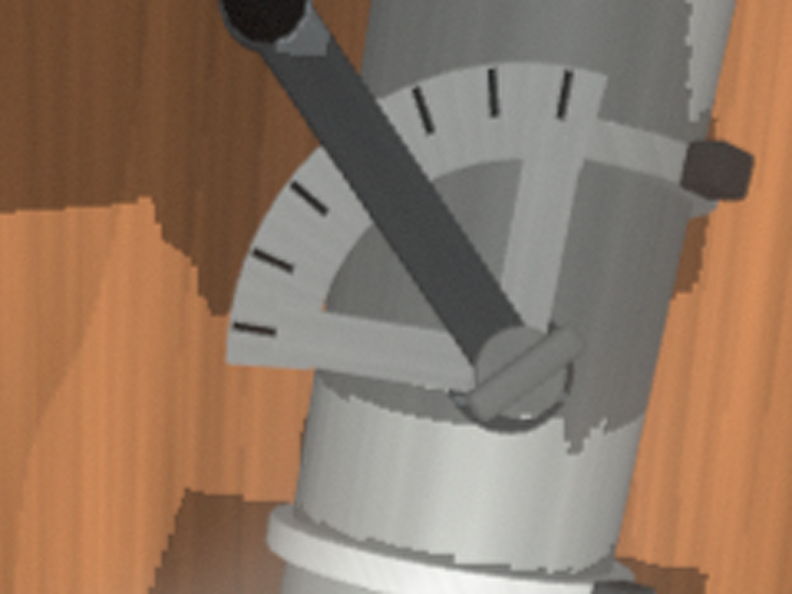

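Run:
```python
from h import *
c=load('w6'); f=lambda x,y,z: onz(c,180+(np.array(x)-1.2)/3.3,20+(np.array(y)-1.2)/3.3,z)
R=Ro.from_euler('z',-0.104).as_matrix()
def ang(d): b=R.T@d; return np.degrees(np.arctan2(b[1],-b[0]))
im=c['im']; g=cv2.cvtColor(im,cv2.COLOR_BGR2GRAY).astype(float)
m=((im.max(2)<78)).astype(np.uint8)
v0=[];cu=[]
for v in range(50,112):
    # dark run nearest expected
    e=180+(297+(v-20)*3.3*0.68-32)/3.3
    x=np.arange(int(e)-16,int(e)+17); dk=m[v,x]>0
    if dk.sum()>5: v0.append(v);cu.append(x[dk].mean())
v0=np.array(v0,float);cu=np.array(cu); p=np.polyfit(v0,cu,1); r=cu-np.polyval(p,v0); ok=abs(r)<1; p=np.polyfit(v0[ok],cu[ok],1); print(len(v0),ok.sum(),r.std())
A=onz(c,np.polyval(p,[45.,115.]),np.array([45.,115.]),142.); print(A,ang(A[0]-A[1]))
A=f([270.,472],[55.,360],142.);print(ang(A[0]-A[1])); A=f([325.,525],[40.,325],142.);print(ang(A[0]-A[1]))
T=f([293.,326],[184.,214],139.);print('30tick',ang(T[0]-T[1])); T=f([416.,430],[90.,132],139.);print('60',ang(T[0]-T[1]))
T=f([234.,275],[326.,332],139.);print('0',ang(T[0]-T[1])); T=f([569.,561],[72.,118],139.);print('90',ang(T[0]-T[1]))
```

```text
62 62 0.20139054999602876
[[543.906 283.469 142.   ]
 [584.691 232.971 142.   ]] 45.11503580136498
45.79616178990673
43.730921464723316
30tick 31.86895705884332
60 60.42228318038408
0 -0.8045733937412793
90 89.08521844835546
```

Emit:
move_arm(
  rows=[
    {"tx": 0.2,"ty": 0.8,"tz": -3.7,"rx": 0,"ry": 0.026,"rz": 0,"grip": 100},
    {"tx": 0.3,"ty": 1.1,"tz": -3.7,"rx": 0,"ry": 0.026,"rz": 0,"grip": 100},
    {"tx": 0.4,"ty": 1.2,"tz": -3.6,"rx": 0,"ry": 0.026,"rz": 0,"grip": 100},
    {"tx": 0.4,"ty": 1.2,"tz": -3.6,"rx": 0,"ry": 0.026,"rz": 0,"grip": 100},
    {"tx": 0.5,"ty": 1.2,"tz": -3.6,"rx": 0,"ry": 0.026,"rz": 0,"grip": 100},
    {"tx": 0.6,"ty": 1.2,"tz": -3.6,"rx": 0,"ry": 0.026,"rz": 0,"grip": 100},
    {"tx": 0,"ty": 0,"tz": 0,"rx": 0,"ry": 0,"rz": 0,"grip": 100},
    {"tx": 0,"ty": 0,"tz": 0,"rx": 0,"ry": 0,"rz": 0,"grip": 100},
    {"tx": 0,"ty": 0,"tz": 0,"rx": 0,"ry": 0,"rz": 0,"grip": 100},
  ],
)

```text
t: 8.8
eef_pos: [571.8, -58.1, 231.7]
tcp_rot: [-1.571, 0.0, -0.101]
ft_force: [-0.4, 0.5, -0.7]
opening: 1.0
```

Run:
```python
from h import *
st(); c,im,d=shot('wrist','w7'); st()
cv2.imwrite('pics/cw7.png',cv2.resize(im[60:250,230:320],None,fx=3.1,fy=3.1,interpolation=cv2.INTER_CUBIC))
g=cv2.cvtColor(im,cv2.COLOR_BGR2GRAY)
for v in (90,110,150,175,205): print(v,g[v,245:305])
for u in (265,280): print(u,g[60:90,u],g[215:245,u])
```

```text
t 8.80 [571.814 -58.146 231.67 ] [-1.571  0.    -0.101] F [-0.375  0.477 -0.677] M [ 0.001 -0.137 -0.027] op 1.000 q [-0.216  0.422  1.687  0.     1.033 -0.115]
t 8.85 [571.834 -57.726 231.956] [-1.571 -0.    -0.101] F [ 0.074  0.392 -0.177] M [ 0.05  -0.085  0.005] op 0.999 q [-0.216  0.421  1.687  0.     1.033 -0.115]
90 [142 144 145 144 131 128 129 128 115  70  64  66  67  65  66  66  62  65
  65  67  63  65  66  66  62  65  65  63  64  63  62  67  66  64  67  65
  66  69  67  77 110 131 129 127 129 137 137 141 144 140 141 140 142 142
 141 140 141 142 140 140]
110 [141 143 145 141 130 128 127 126 118  83  65  64  61  65  63  67  65  65
  63  65  65  67  65  65  63  65  66  65  67  65  65  67  64  65  61  64
  67  68  65  83 120 129 127 126 129 138 139 140 142 139 137 139 142 143
 139 138 140 141 140 138]
150 [142 140 142 141 137 128 128 129 128 113  67  66  66  68  68  65  66  66
  70  66  68  67  66  67  69  79 100 101 101 103 102 104 104 103 101 102
 105 104 103 114 134 131 127 130 133 140 139 141 142 140 139 143 143 143
 138 140 141 142 141 141]
175 [230 229 229 230 225 193 179
[... 265 characters left out ...]
 123 122 119 121 119 118 119
 116 117 116 114 115 113 112 110 113 109 108 107 108 106 104 104 104 105
 103 103 116 160 198 195 194 207 232 229 231 230 230 227 227 232 231 230
 229 229 229 231 231 232]
265 [150 147 149 147 147 145 147 146 149 146 145 136 128 129 127 128 122  93
  68  66  64  66  64  64  65  65  65  66  65  65] [132 129 118 102 101 101 102  99  97  96  98  96  96  94  94 106 143 178
 193 193 195 208 232 242 243 243 243 243 243 243]
280 [149 147 149 148 146 147 148 149 149 148 145 138 127 127 128 128 120  91
  67  68  66  66  68  67  66  67  67  63  68  67] [124 121 110  94  93  92  93  93  92  93  90  93  90  90  89 105 147 185
 201 202 202 208 229 243 244 244 244 243 244 243]
```

View pics/w7.png

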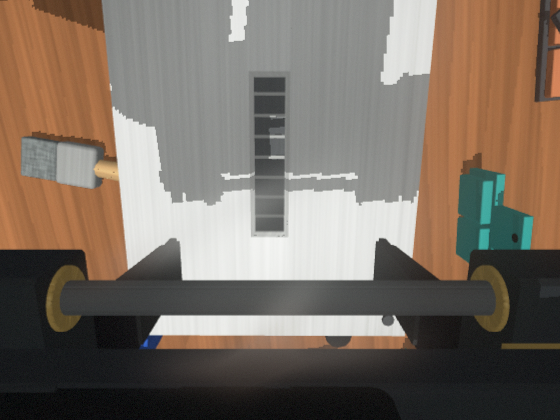

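View pics/cw7.png

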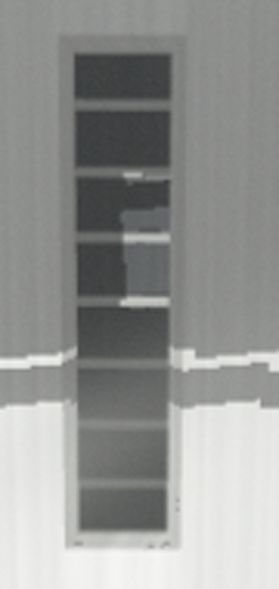

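Run:
```python
from h import *
c=load('w7')
l=np.polyfit([90,110,150,175,205],[248.5,248.5,249.2,249.3,249.7],1); r=np.polyfit([90,110,150,175,205],[289.6,289.4,288.9,288.7,288.0],1)
vt,vb=70.8,236.6
q=np.array([[np.polyval(l,vt),vt],[np.polyval(r,vt),vt],[np.polyval(r,vb),vb],[np.polyval(l,vb),vb]]); W=onz(c,q[:,0],q[:,1],140.)
print('outer',W.mean(0),np.linalg.norm(W[0]-W[1]),np.linalg.norm(W[2]-W[3]),np.linalg.norm(W[1]-W[2]));a=(W[0]+W[1]-W[2]-W[3]); print('yaw',np.arctan2(-a[0],a[1]))
l=np.polyfit([90,110,150,175,205],[253.6,253.7,254.2,254.4,254.7],1); r=np.polyfit([90,110,150,175,205],[284.8,284.6,284.2,283.8,283.6],1)
vt,vb=76.8,230.9
q=np.array([[np.polyval(l,vt),vt],[np.polyval(r,vt),vt],[np.polyval(r,vb),vb],[np.polyval(l,vb),vb]]); W=onz(c,q[:,0],q[:,1],137.)
print('inner',W.mean(0),np.linalg.norm(W[0]-W[1]),np.linalg.norm(W[2]-W[3]),np.linalg.norm(W[1]-W[2]));a=(W[0]+W[1]-W[2]-W[3]); print('yaw',np.arctan2(-a[0],a[1]))
print(c['eye'],c['rotation'])
plan([575,-385,250],0.145,8)
# height check by two views: slot outer corners w2 vs w7
w2=load('w2')
print(tri(w2,(256.8,54.5),c,(248.3,70.8)),tri(w2,(288.8,190.),c,(287.9,236.6)))
```

```text
outer [570.807 -13.784 140.   ] 25.922292546955337 26.01354800438545 107.7545871598656
yaw -0.10864726849614408
inner [570.871 -13.772 137.   ] 19.902441416678073 19.717298418021656 101.36876421274141
yaw -0.10788478810787562
[578.167   7.636 382.683] [-0.237 -0.001 -0.102]
step mm 40.973245075167426
[{"tx": 0.45, "ty": -0.23, "tz": -4.07, "ry": -0.0307}, {"tx": 0.33, "ty": -0.23, "tz": -4.08, "ry": -0.0307}, {"tx": 0.2, "ty": -0.23, "tz": -4.09, "ry": -0.0307}, {"tx": 0.07, "ty": -0.23, "tz": -4.09, "ry": -0.0307}, {"tx": -0.05, "ty": -0.23, "tz": -4.09, "ry": -0.0307}, {"tx": -0.18, "ty": -0.23, "tz": -4.09, "ry": -0.0307}, {"tx": -0.3, "ty": -0.23, "tz": -4.08, "ry": -0.0307}, {"tx": -0.43, "ty": -0.23, "tz": -4.07, "ry": -0.0307}]
end [ 574.963 -385.127  250.356] 0.1449628960500968
(array([564.07 ,  40.678, 142.362]), np.float64(0.29025866854164367)) (array([578.872, -69.598, 137.462]), np.float64(1.7068728544674279))
```

Emit:
move_arm(
  rows=[
    {"tx": 0.5,"ty": -0.1,"tz": -4.0,"rx": 0,"ry": -0.031,"rz": 0,"grip": 100},
    {"tx": 0.4,"ty": -0.1,"tz": -4.0,"rx": 0,"ry": -0.031,"rz": 0,"grip": 100},
    {"tx": 0.3,"ty": 0,"tz": -4.0,"rx": 0,"ry": -0.031,"rz": 0,"grip": 100},
    {"tx": 0.2,"ty": 0,"tz": -4.0,"rx": 0,"ry": -0.031,"rz": 0,"grip": 100},
    {"tx": 0.1,"ty": 0,"tz": -4.0,"rx": 0,"ry": -0.031,"rz": 0,"grip": 100},
    {"tx": -0.1,"ty": 0,"tz": -4.0,"rx": 0,"ry": -0.031,"rz": 0,"grip": 100},
    {"tx": -0.2,"ty": 0,"tz": -4.0,"rx": 0,"ry": -0.031,"rz": 0,"grip": 100},
    {"tx": -0.3,"ty": 0,"tz": -4.0,"rx": 0,"ry": -0.031,"rz": 0,"grip": 100},
    {"tx": 0,"ty": 0,"tz": 0,"rx": 0,"ry": 0,"rz": 0,"grip": 100},
    {"tx": 0,"ty": 0,"tz": 0,"rx": 0,"ry": 0,"rz": 0,"grip": 100},
  ],
)

```text
t: 9.68
eef_pos: [582.8, -379.9, 233.4]
tcp_rot: [-1.571, -0.0, 0.145]
ft_force: [0.2, 0.7, -0.2]
opening: 1.001
```

Run:
```python
from h import *
st(); c,im,d=shot('wrist','w8'); st(); print(c)
```

```text
t 9.68 [ 582.833 -379.914  233.442] [-1.571 -0.     0.145] F [ 0.156  0.657 -0.226] M [ 0.002 -0.142  0.016] op 1.001 q [-0.673  0.595  1.366  0.     1.18  -0.818]
t 9.73 [ 582.952 -378.571  233.662] [-1.571 -0.     0.146] F [-0.083  0.25  -0.149] M [ 0.045 -0.122  0.005] op 0.999 q [-0.671  0.594  1.368  0.     1.18  -0.817]
{'vertical_fov': 59.48942704748277, 'cx': 277.2348764562132, 'cy': 212.19976963141607, 'eye': array([ 573.042, -314.51 ,  384.434]), 'rotation': array([-0.237, -0.001,  0.144])}
```

View pics/w8.png

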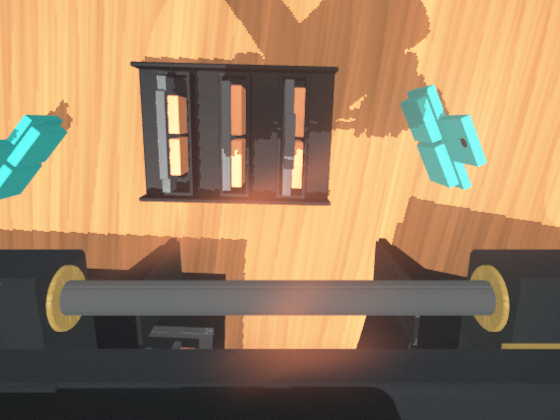

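Run:
```python
from h import *
c=load('w8'); im=c['im']
cv2.imwrite('pics/cw8.png',cv2.resize(im[60:210,260:340],None,fx=4,fy=4,interpolation=cv2.INTER_CUBIC))
P=cloud(c)
for v in (85,105,115,125,135,145,155,180): print(v,[(u,int(P[v,u,2]),int(im[v,u].mean())) for u in range(278,312,2)])
```

```text
85 [(278, 6, 56), (280, 30, 58), (282, 29, 55), (284, 7, 76), (286, 58, 104), (288, 57, 105), (290, 58, 105), (292, 58, 107), (294, 57, 78), (296, 7, 63), (298, 8, 60), (300, 8, 61), (302, 7, 63), (304, 9, 54), (306, 29, 57), (308, 29, 63), (310, 7, 59)]
105 [(278, 28, 54), (280, 29, 59), (282, 28, 53), (284, 43, 83), (286, 57, 104), (288, 57, 104), (290, 57, 105), (292, 59, 107), (294, 53, 159), (296, 53, 173), (298, 53, 170), (300, 52, 168), (302, 54, 168), (304, 52, 140), (306, 31, 63), (308, 31, 61), (310, 7, 62)]
115 [(278, 29, 57), (280, 31, 59), (282, 6, 59), (284, 56, 82), (286, 100, 103), (288, 99, 107), (290, 99, 105), (292, 99, 105), (294, 100, 102), (296, 54, 172), (298, 52, 169), (300, 54, 166), (302, 53, 169), (304, 54, 137), (306, 30, 62), (308, 29, 61), (310, 8, 66)]
125 [(278, 29, 58), (280, 28, 60), (282, 8, 65), (284, 73, 87), (286, 99, 106), (288, 98, 104), (290, 99, 104), (292, 100, 106), (294, 99, 104), (296, 53, 169), (298, 52, 168), (300, 54, 167), (302, 54, 163), (304, 52, 87), (306, 30, 65), (308, 30, 61), (310, 7, 67)]
135 [(278, 29, 62), (280, 29, 64), (28
[... 345 characters left out ...]
292, 99, 109), (294, 100, 118), (296, 53, 168), (298, 52, 168), (300, 53, 169), (302, 53, 158), (304, 31, 82), (306, 31, 87), (308, 8, 78), (310, 7, 96)]
155 [(278, 29, 103), (280, 28, 78), (282, 6, 84), (284, 98, 114), (286, 99, 110), (288, 100, 111), (290, 100, 110), (292, 100, 110), (294, 100, 167), (296, 54, 230), (298, 54, 227), (300, 53, 225), (302, 52, 193), (304, 29, 89), (306, 29, 93), (308, 7, 99), (310, 8, 102)]
180 [(278, 29, 119), (280, 29, 104), (282, 47, 135), (284, 58, 179), (286, 59, 176), (288, 57, 170), (290, 57, 164), (292, 53, 221), (294, 55, 230), (296, 54, 228), (298, 54, 223), (300, 53, 217), (302, 31, 117), (304, 31, 115), (306, 8, 109), (308, 7, 120), (310, 7, 118)]
```

View pics/cw8.png

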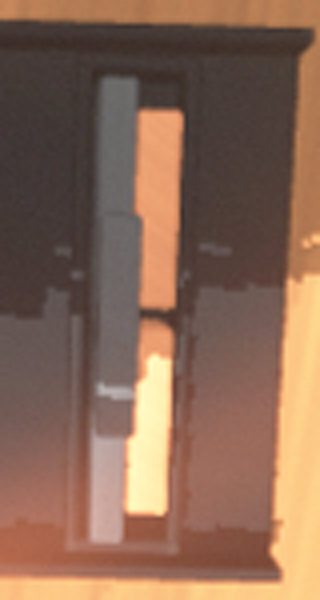

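```bash
cat > padm.py <<'E'
from h import *
def padm(c,zt,zp,box,zb=None):
    P=cloud(c); z=P[...,2]; B=np.zeros(z.shape,bool); u0,v0,u1,v1=box; B[v0:v1,u0:u1]=1
    for nm,z0,tol in (('tang',zt,3.0),('plate',zp,2.2))+((('block',zb,2.2),) if zb else ()):
        m=((abs(z-z0)<tol)&B).astype(np.uint8); n,l,s,ce=cv2.connectedComponentsWithStats(m)
        ks=[k for k in range(1,n) if s[k,4]>=25]
        v,u=np.nonzero(np.isin(l,ks)); W=onz(c,u.astype(float),v.astype(float),z0)[:,:2].astype(np.float32)
        r=cv2.minAreaRect(W); b=cv2.boxPoints(r); e=[b[1]-b[0],b[2]-b[1]]; a=max(e,key=np.linalg.norm); a=a if a[1]>0 else -a
        yaw=np.arctan2(-a[0],a[1])
        # robust center line: per-row midpoint
        ax=np.array([np.cos(yaw),np.sin(yaw)]); ay=np.array([-ax[1],ax[0]])
        X=W@ax; Y=W@ay
        mids=[];
        for vv in np.unique(v):
            k=v==vv; mids.append((Y[k].mean(),(X[k].min()+X[k].max())/2,X[k].max()-X[k].min()))
        mids=np.array(mids); p=np.polyfit(mids[2:-2,0],mids[2:-2,1],1)
        print(nm,len(u),'zmean %.1f'%z[v,u].mean(),'rect c',np.array(r[0]),'size',np.array(r[1]),'yaw %.4f'%yaw,'fit yaw %.4f'%(yaw-np.arctan(p[0])),'w %.1f'%np.median(mids[:,2]))
E
python3 - <<'E'
from padm import *
c=load('w8'); padm(c,100.,58.,(276,70,312,205),54.)
E
```

```text
tang 583 zmean 99.9 rect c [ 584.508 -326.811] size [ 7.987 41.299] yaw 0.1200 fit yaw 0.1182 w 7.5
plate 559 zmean 57.9 rect c [ 584.572 -326.405] size [ 7.982 99.325] yaw 0.1192 fit yaw 0.1134 w 7.1
block 947 zmean 53.9 rect c [ 593.499 -325.669] size [ 9.968 86.836] yaw 0.1195 fit yaw 0.1219 w 7.2
```

Run:
```python
from h import *
plan([584.5,-326.6,150],0.119,4)
```

```text
step mm 24.625512637951413
[{"tx": 0.23, "ty": 2.09, "tz": 1.28, "ry": 0.0067}, {"tx": 0.22, "ty": 2.09, "tz": 1.28, "ry": 0.0067}, {"tx": 0.21, "ty": 2.09, "tz": 1.28, "ry": 0.0067}, {"tx": 0.2, "ty": 2.09, "tz": 1.28, "ry": 0.0067}]
end [ 584.541 -326.676  150.062] 0.11905369777754894
```

Emit:
move_arm(
  rows=[
    {"tx": 0.23,"ty": 2.1,"tz": 1.28,"rx": 0,"ry": 0.0067,"rz": 0,"grip": 60},
    {"tx": 0.22,"ty": 2.1,"tz": 1.28,"rx": 0,"ry": 0.0067,"rz": 0,"grip": 60},
    {"tx": 0.21,"ty": 2.1,"tz": 1.28,"rx": 0,"ry": 0.0067,"rz": 0,"grip": 60},
    {"tx": 0.2,"ty": 2.1,"tz": 1.28,"rx": 0,"ry": 0.0067,"rz": 0,"grip": 60},
    {"tx": 0,"ty": 0,"tz": 0,"rx": 0,"ry": 0,"rz": 0,"grip": 60},
    {"tx": 0,"ty": 0,"tz": 0,"rx": 0,"ry": 0,"rz": 0,"grip": 60},
    {"tx": 0,"ty": 0,"tz": 0,"rx": 0,"ry": 0,"rz": 0,"grip": 60},
  ],
)

```text
t: 10.32
eef_pos: [585.0, -327.5, 151.4]
tcp_rot: [-1.572, -0.002, 0.12]
ft_force: [-0.1, 0.4, -0.7]
opening: 0.612
```

Run:
```python
from h import *
import numpy as np
S=[]
for i in range(1): st(); c,im,d=shot('wrist','w9'); st()
plan([584.5,-326.6,90],0.119,4)
```

```text
t 10.32 [ 585.037 -327.494  151.374] [-1.572 -0.002  0.12 ] F [-0.135  0.396 -0.656] M [ 0.011 -0.114  0.009] op 0.612 q [-0.609  0.637  1.523 -0.     0.979 -0.729]
t 10.37 [ 584.914 -328.003  151.521] [-1.573 -0.002  0.119] F [-0.11   0.465 -0.367] M [-0.013 -0.088  0.042] op 0.605 q [-0.609  0.637  1.523 -0.     0.979 -0.729]
step mm 15.384647211720058
[{"tx": -0.01, "ty": 1.54, "tz": 0.04, "ry": 0.0001}, {"tx": -0.01, "ty": 1.54, "tz": 0.04, "ry": 0.0001}, {"tx": -0.01, "ty": 1.54, "tz": 0.04, "ry": 0.0001}, {"tx": -0.01, "ty": 1.54, "tz": 0.04, "ry": 0.0001}]
end [ 584.327 -326.462   89.921] 0.11880659080039319
```

View pics/w9.png

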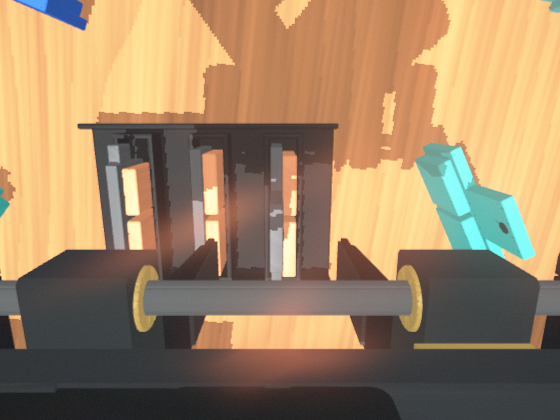

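Run:
```python
from padm import *
c=load('w9'); padm(c,100.,58.,(265,135,305,282),54.)
```

```text
tang 959 zmean 99.9 rect c [ 584.497 -325.909] size [ 7.6   41.663] yaw 0.1144 fit yaw 0.1127 w 7.4
plate 622 zmean 57.9 rect c [ 584.151 -323.668] size [ 7.421 94.016] yaw 0.1151 fit yaw 0.1143 w 7.3
block 1520 zmean 53.9 rect c [ 593.233 -325.043] size [ 9.899 86.494] yaw 0.1221 fit yaw 0.1241 w 8.7
```

Emit:
move_arm(
  rows=[
    {"tx": -0.02,"ty": 1.6,"tz": 0.05,"rx": 0,"ry": 0,"rz": 0,"grip": 60},
    {"tx": -0.02,"ty": 1.6,"tz": 0.05,"rx": 0,"ry": 0,"rz": 0,"grip": 60},
    {"tx": 0,"ty": 1.6,"tz": 0.03,"rx": 0,"ry": 0,"rz": 0,"grip": 50},
    {"tx": 0,"ty": 1.3,"tz": 0,"rx": 0,"ry": 0,"rz": 0,"grip": 40},
    {"tx": 0,"ty": 0,"tz": 0,"rx": 0,"ry": 0,"rz": 0,"grip": 20},
    {"tx": 0,"ty": 0,"tz": 0,"rx": 0,"ry": 0,"rz": 0,"grip": 20},
    {"tx": 0,"ty": 0,"tz": 0,"rx": 0,"ry": 0,"rz": 0,"grip": 20},
  ],
)

```text
t: 10.95
eef_pos: [583.9, -327.1, 89.8]
tcp_rot: [-1.572, -0.001, 0.118]
ft_force: [-0.4, 0.4, -0.4]
opening: 0.308
```

Run:
```python
from h import *
st()
```

```text
t 10.95 [ 583.939 -327.099   89.759] [-1.572 -0.001  0.118] F [-0.394  0.402 -0.404] M [-0.001 -0.139  0.053] op 0.308 q [-0.609  0.708  1.571 -0.     0.861 -0.727]
```

Emit:
move_arm(
  rows=[
    {"tx": 0.03,"ty": 0,"tz": 0,"rx": 0,"ry": 0,"rz": 0,"grip": 0},
    {"tx": 0,"ty": 0,"tz": 0,"rx": 0,"ry": 0,"rz": 0,"grip": 0},
    {"tx": 0,"ty": 0,"tz": 0,"rx": 0,"ry": 0,"rz": 0,"grip": 0},
    {"tx": 0,"ty": 0,"tz": 0,"rx": 0,"ry": 0,"rz": 0,"grip": 0},
    {"tx": 0,"ty": 0,"tz": 0,"rx": 0,"ry": 0,"rz": 0,"grip": 0},
    {"tx": 0,"ty": 0,"tz": 0,"rx": 0,"ry": 0,"rz": 0,"grip": 0},
    {"tx": 0,"ty": 0,"tz": 0,"rx": 0,"ry": 0,"rz": 0,"grip": 0},
    {"tx": 0,"ty": 0,"tz": 0,"rx": 0,"ry": 0,"rz": 0,"grip": 0},
  ],
)

```text
t: 11.62
eef_pos: [584.1, -326.7, 89.3]
tcp_rot: [-1.572, -0.001, 0.118]
ft_force: [0.7, 0.8, 6.0]
opening: 0.079
```

Run:
```python
from h import *
st()
```

```text
t 11.62 [ 584.148 -326.722   89.324] [-1.572 -0.001  0.118] F [0.682 0.844 5.958] M [ 0.139 -0.179  0.089] op 0.079 q [-0.609  0.708  1.571  0.     0.861 -0.727]
```

Emit:
move_arm(
  rows=[
    {"tx": 0,"ty": -0.5,"tz": 0,"rx": 0,"ry": 0,"rz": 0,"grip": 0},
    {"tx": 0,"ty": -1,"tz": 0,"rx": 0,"ry": 0,"rz": 0,"grip": 0},
    {"tx": 0,"ty": -1.5,"tz": 0,"rx": 0,"ry": 0,"rz": 0,"grip": 0},
    {"tx": 0,"ty": -2,"tz": 0,"rx": 0,"ry": 0,"rz": 0,"grip": 0},
    {"tx": 0,"ty": -2.5,"tz": 0,"rx": 0,"ry": 0,"rz": 0,"grip": 0},
    {"tx": 0,"ty": -2.5,"tz": 0,"rx": 0,"ry": 0,"rz": 0,"grip": 0},
    {"tx": 0,"ty": -2.5,"tz": 0,"rx": 0,"ry": 0,"rz": 0,"grip": 0},
    {"tx": 0,"ty": -2.5,"tz": 0,"rx": 0,"ry": 0,"rz": 0,"grip": 0},
    {"tx": 0,"ty": -1,"tz": 0,"rx": 0,"ry": 0,"rz": 0,"grip": 0},
    {"tx": 0,"ty": 0,"tz": 0,"rx": 0,"ry": 0,"rz": 0,"grip": 0},
  ],
)

```text
t: 12.45
eef_pos: [584.1, -326.8, 251.1]
tcp_rot: [-1.573, -0.003, 0.118]
ft_force: [0.4, 0.0, -6.9]
opening: 0.08
```

Run:
```python
from h import *
st(); shot('wrist','w10'); shot('scene','s10'); st()
```

```text
t 12.45 [ 584.113 -326.821  251.092] [-1.573 -0.003  0.118] F [ 0.406  0.033 -6.851] M [-0.069 -0.136  0.004] op 0.080 q [-0.609  0.54   1.421 -0.     1.177 -0.727]
t 12.55 [ 583.272 -326.254  247.455] [-1.57   0.001  0.118] F [-0.173  0.583 -7.652] M [ 0.014 -0.056 -0.02 ] op 0.080 q [-0.609  0.543  1.425 -0.     1.175 -0.727]
```

View pics/w10.png

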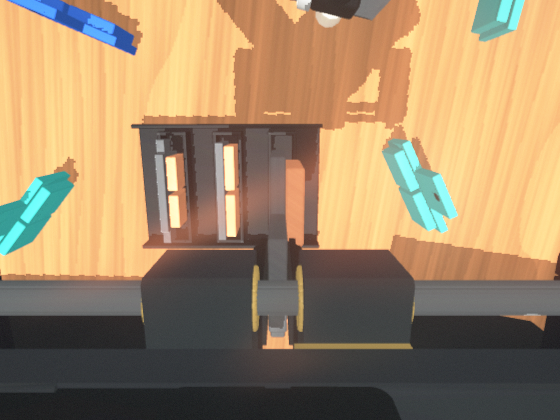

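View pics/s10.png

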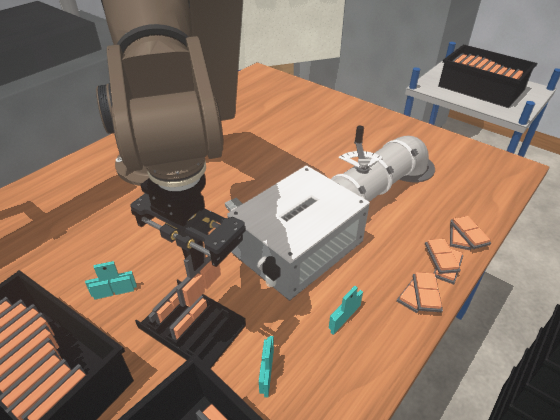

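Run:
```python
from h import *
c=load('w10'); im=c['im']; P=cloud(c)
cv2.imwrite('pics/cw10.png',cv2.resize(im[125:260,240:330],None,fx=4.4,fy=4.4,interpolation=cv2.INTER_CUBIC))
for v in (145,170,190,210,230,240): print(v,[(u,int(P[v,u,2]),im[v,u].tolist()) for u in range(264,308,2)])
```

```text
145 [(264, 7, [88, 92, 105]), (266, 9, [87, 91, 104]), (268, 30, [81, 85, 99]), (270, 32, [89, 92, 105]), (272, 8, [58, 63, 83]), (274, 7, [87, 93, 106]), (276, 7, [87, 92, 106]), (278, 8, [88, 94, 107]), (280, 9, [88, 94, 108]), (282, 8, [90, 95, 108]), (284, 6, [89, 95, 109]), (286, 8, [88, 94, 107]), (288, 8, [87, 92, 107]), (290, 8, [89, 93, 110]), (292, 17, [58, 66, 89]), (294, 30, [56, 64, 89]), (296, 30, [57, 67, 92]), (298, 7, [63, 71, 97]), (300, 9, [60, 69, 95]), (302, 7, [61, 71, 99]), (304, 8, [61, 69, 100]), (306, 7, [63, 74, 104])]
170 [(264, 8, [90, 96, 120]), (266, 8, [92, 99, 121]), (268, 29, [83, 90, 117]), (270, 218, [99, 104, 125]), (272, 220, [107, 111, 132]), (274, 219, [110, 114, 134]), (276, 218, [108, 113, 134]), (278, 219, [106, 112, 133]), (280, 219, [107, 113, 136]), (282, 219, [109, 115, 138]), (284, 219, [104, 110, 135]), (286, 214, [103, 144, 222]), (288, 215, [116, 159, 236]), (290, 215, [114, 159, 236]), (292, 215, [114, 158, 235]), (294, 215, [114, 160, 236]), (296, 215, [115, 161, 238]), (298, 215, [117, 162, 239]), (300, 215, [113, 159, 237]), (302
[... 1862 characters left out ...]
]), (302, 215, [108, 151, 228]), (304, 7, [90, 101, 130]), (306, 7, [92, 100, 121])]
240 [(264, 234, [49, 54, 73]), (266, 234, [47, 53, 71]), (268, 260, [92, 95, 104]), (270, 260, [102, 102, 110]), (272, 261, [102, 104, 112]), (274, 261, [104, 105, 111]), (276, 260, [103, 103, 111]), (278, 261, [102, 104, 112]), (280, 261, [102, 104, 112]), (282, 261, [100, 101, 109]), (284, 261, [100, 103, 111]), (286, 261, [97, 101, 114]), (288, 216, [93, 128, 194]), (290, 235, [46, 53, 76]), (292, 234, [50, 58, 79]), (294, 235, [52, 61, 88]), (296, 214, [112, 155, 231]), (298, 216, [114, 156, 232]), (300, 215, [113, 158, 233]), (302, 215, [108, 151, 228]), (304, 12, [53, 62, 90]), (306, 10, [53, 63, 92])]
```

View pics/cw10.png

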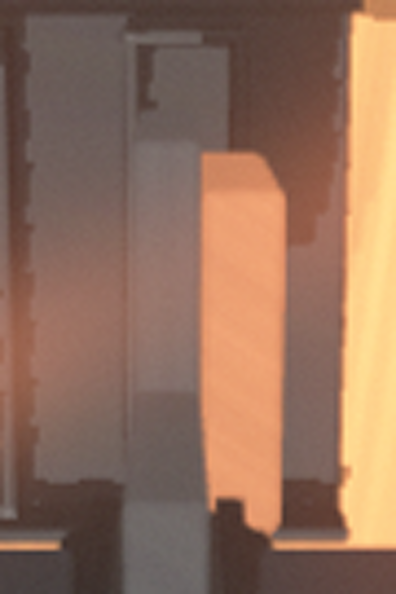

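Run:
```python
from h import *
c=load('w10'); im=c['im'].astype(float); P=cloud(c); z=P[...,2]
yaw=float(c['rotation'][2]); Rz=Ro.from_euler('z',yaw).as_matrix()
g=im.mean(2)
mp=(abs(z-219)<2.2); mb=(abs(z-215)<1.8)&(im[...,2]-im[...,0]>60)
L=[]
for v in range(160,212):
    u=np.nonzero(mp[v,262:290])[0]+262; ub=np.nonzero(mb[v,284:308])[0]+284
    if len(u)>8 and len(ub)>8: L.append((v,u.min()-.5,u.max()+.5,ub.min()-.5,ub.max()+.5))
L=np.array(L,float)
E=c['eye']
def loc(u,v,zz): return (onz(c,u,v,zz)-E)@Rz   # tool-aligned: x=tool x, y=tool z(horizontal)
for k,zz in ((1,219.3),(2,219.3),(3,215.3),(4,215.3)):
    q=loc(L[:,k],L[:,0],zz); p=np.polyfit(q[:,1],q[:,0],1); print(k,'x at mid %.2f slope %.4f'%(np.median(q[:,0]),p[0]), q[:,1].min(),q[:,1].max())
v,u=np.nonzero(mp); s=(u>262)&(u<290)&(v>140); print('far row',v[s].min()); print('far edge y',loc(np.array([277.]),np.array([v[s].min()-.5]),219.3))
v,u=np.nonzero(mb); s=(u>284)&(u<300)&(v>140); print('far row',v[s].min()); print('far edge y',loc(np.array([290.]),np.array([v[s].min()-.5]),215.3))
# eye relative to tcp, tool axes, from states (w8)
c8=load('w8'); print('eye-tcp', (c8['eye']-np.array([582.85,-379.8,233.5]))@Ro.from_euler('z',0.1445).as_matrix())
c7=load('w7'); print((c7['eye']-np.array([571.82,-57.95,231.8]))@Ro.from_euler('z',-0.1013).as_matrix())
print((E-np.array([584.1,-326.8,250.5]))@Rz)
```

```text
1 x at mid -3.19 slope 0.0050 -44.031511518549415 -22.053038049139143
2 x at mid 4.89 slope -0.0124 -44.03913459511132 -22.056749886694792
3 x at mid 4.99 slope -0.0035 -45.003790255773566 -22.540129297286608
4 x at mid 14.76 slope -0.0175 -45.01255729393552 -22.54416099645778
far row 157
far edge y [[   0.59   -16.382 -182.611]]
far row 168
far edge y [[   7.202  -22.287 -186.611]]
eye-tcp [ -0.304  66.022 150.934]
[ -0.318  65.892 150.883]
[ -0.668  66.503 151.411]
```

Run:
```python
from h import *
st(); plan([565.4,-12.9,245],-0.11,9)
```

```text
t 12.55 [ 583.272 -326.254  247.455] [-1.57   0.001  0.118] F [-0.173  0.583 -7.652] M [ 0.014 -0.056 -0.02 ] op 0.080 q [-0.609  0.543  1.425 -0.     1.175 -0.727]
step mm 34.874713721141134
[{"tx": 0.21, "ty": 0.03, "tz": 3.48, "ry": 0.0253}, {"tx": 0.13, "ty": 0.03, "tz": 3.49, "ry": 0.0253}, {"tx": 0.04, "ty": 0.03, "tz": 3.49, "ry": 0.0253}, {"tx": -0.05, "ty": 0.03, "tz": 3.49, "ry": 0.0253}, {"tx": -0.14, "ty": 0.03, "tz": 3.48, "ry": 0.0253}, {"tx": -0.23, "ty": 0.03, "tz": 3.48, "ry": 0.0253}, {"tx": -0.32, "ty": 0.03, "tz": 3.47, "ry": 0.0253}, {"tx": -0.4, "ty": 0.03, "tz": 3.46, "ry": 0.0253}, {"tx": -0.49, "ty": 0.03, "tz": 3.45, "ry": 0.0253}]
end [565.423 -12.94  244.755] -0.10956202853375485
```

Emit:
move_arm(
  rows=[
    {"tx": 0.2,"ty": 0,"tz": 2.5,"rx": 0,"ry": 0.0253,"rz": 0,"grip": 0},
    {"tx": 0.1,"ty": 0,"tz": 3.8,"rx": 0,"ry": 0.0253,"rz": 0,"grip": 0},
    {"tx": 0,"ty": 0,"tz": 4.0,"rx": 0,"ry": 0.0253,"rz": 0,"grip": 0},
    {"tx": -0.1,"ty": 0,"tz": 4.0,"rx": 0,"ry": 0.0253,"rz": 0,"grip": 0},
    {"tx": -0.1,"ty": 0,"tz": 4.0,"rx": 0,"ry": 0.0253,"rz": 0,"grip": 0},
    {"tx": -0.2,"ty": 0,"tz": 4.0,"rx": 0,"ry": 0.0253,"rz": 0,"grip": 0},
    {"tx": -0.3,"ty": 0,"tz": 4.0,"rx": 0,"ry": 0.0253,"rz": 0,"grip": 0},
    {"tx": -0.4,"ty": 0,"tz": 3.0,"rx": 0,"ry": 0.0253,"rz": 0,"grip": 0},
    {"tx": -0.3,"ty": 0,"tz": 1.5,"rx": 0,"ry": 0.0253,"rz": 0,"grip": 0},
    {"tx": 0,"ty": 0,"tz": 0.5,"rx": 0,"ry": 0,"rz": 0,"grip": 0},
  ],
)

```text
t: 13.38
eef_pos: [565.2, -10.5, 246.8]
tcp_rot: [-1.57, 0.004, -0.108]
ft_force: [-0.1, -0.5, -7.5]
opening: 0.081
```

Emit:
move_arm(
  rows=[
    {"tx": 0,"ty": 0,"tz": 0,"rx": 0,"ry": 0,"rz": 0,"grip": 0},
    {"tx": 0,"ty": 0,"tz": 0,"rx": 0,"ry": 0,"rz": 0,"grip": 0},
    {"tx": 0,"ty": 0,"tz": 0,"rx": 0,"ry": 0,"rz": 0,"grip": 0},
  ],
)

```text
t: 13.63
eef_pos: [566.5, -14.4, 247.9]
tcp_rot: [-1.571, 0.001, -0.11]
ft_force: [0.0, -0.0, -7.1]
opening: 0.081
```

Run:
```python
from h import *
st(); shot('wrist','w11'); st(); plan([565.4,-12.9,233],-0.11,3)
```

```text
t 13.63 [566.504 -14.404 247.908] [-1.571  0.001 -0.11 ] F [ 0.043 -0.033 -7.092] M [-0.068 -0.03   0.035] op 0.081 q [-0.142  0.394  1.686 -0.     1.063 -0.032]
t 13.68 [566.515 -14.504 248.09 ] [-1.571  0.001 -0.11 ] F [ 0.024 -0.661 -6.468] M [-0.029 -0.049 -0.023] op 0.086 q [-0.142  0.393  1.686 -0.     1.063 -0.031]
step mm 5.071979035724502
[{"tx": -0.04, "ty": 0.5, "tz": 0.05, "ry": -0.0002}, {"tx": -0.04, "ty": 0.5, "tz": 0.05, "ry": -0.0002}, {"tx": -0.04, "ty": 0.5, "tz": 0.05, "ry": -0.0002}]
end [565.487 -12.881 233.09 ] -0.10986232810658017
```

View pics/w11.png

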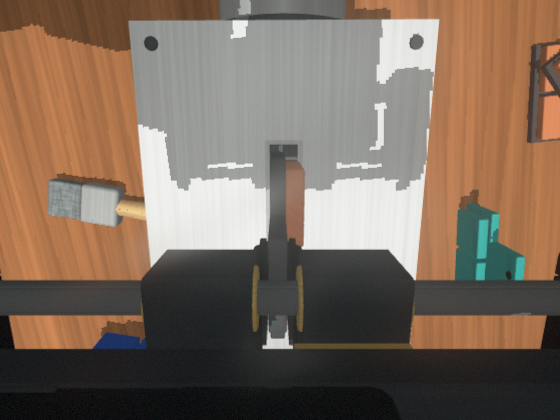

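Emit:
move_arm(
  rows=[
    {"tx": -0.04,"ty": 0.5,"tz": 0.05,"rx": 0,"ry": 0,"rz": 0,"grip": 0},
    {"tx": -0.04,"ty": 0.5,"tz": 0.05,"rx": 0,"ry": 0,"rz": 0,"grip": 0},
    {"tx": -0.04,"ty": 0.5,"tz": 0.05,"rx": 0,"ry": 0,"rz": 0,"grip": 0},
    {"tx": 0,"ty": 0,"tz": 0,"rx": 0,"ry": 0,"rz": 0,"grip": 0},
    {"tx": 0,"ty": 0,"tz": 0,"rx": 0,"ry": 0,"rz": 0,"grip": 0},
    {"tx": 0,"ty": 0,"tz": 0,"rx": 0,"ry": 0,"rz": 0,"grip": 0},
  ],
)

```text
t: 14.18
eef_pos: [565.6, -11.8, 233.6]
tcp_rot: [-1.571, -0.0, -0.11]
ft_force: [-0.1, 0.7, -6.8]
opening: 0.079
```

Run:
```python
from h import *
st(); c,im,d=shot('wrist','w12'); st()
cv2.imwrite('pics/cw12.png',cv2.resize(im[125:255,225:335],None,fx=4.6,fy=4.6,interpolation=cv2.INTER_CUBIC))
s,_,_=shot('scene','s12'); cv2.imwrite('pics/cs12.png',cv2.resize(load('s12')['im'][150:270,220:370],None,fx=5,fy=5,interpolation=cv2.INTER_CUBIC))
```

```text
t 14.18 [565.551 -11.754 233.649] [-1.571 -0.    -0.11 ] F [-0.109  0.708 -6.776] M [ 0.002 -0.073 -0.025] op 0.079 q [-0.138  0.407  1.707 -0.     1.028 -0.028]
t 14.23 [565.593 -11.702 233.786] [-1.571 -0.    -0.109] F [ 1.012 -0.151 -7.651] M [ 0.015 -0.046 -0.021] op 0.084 q [-0.137  0.406  1.707 -0.     1.028 -0.028]
```

View pics/cw12.png

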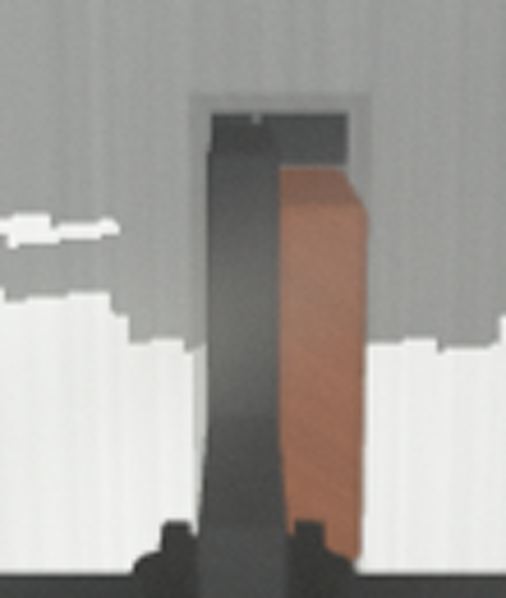

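View pics/cs12.png

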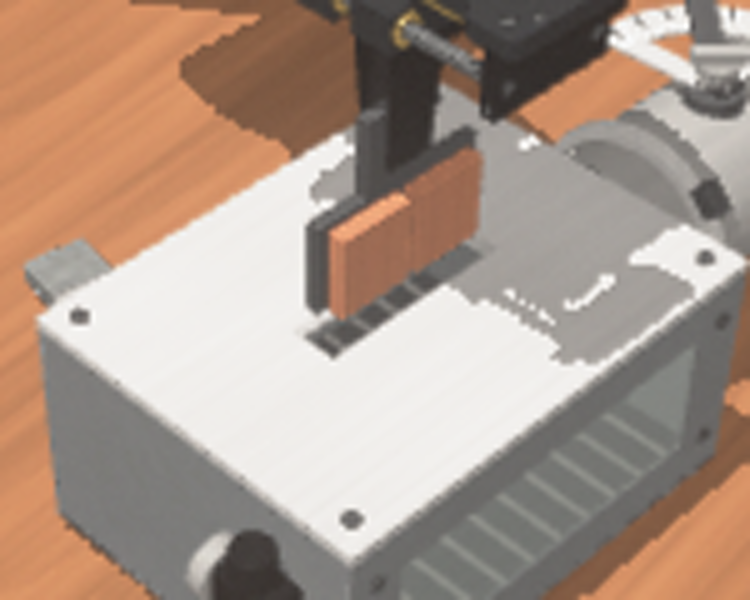

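Run:
```python
from h import *
c=load('w12'); im=c['im'].astype(int); E=c['eye']; yaw=float(c['rotation'][2]); Rz=Ro.from_euler('z',yaw).as_matrix()
P=cloud(c); z=P[...,2]
def loc(u,v,zz): return (onz(c,np.atleast_1d(np.asarray(u,float)),np.atleast_1d(np.asarray(v,float)),zz)-E)@Rz + [-0.3,66,151]
g=im.sum(2)//3
for v in (147,150,153,156): print(v,g[v,262:310])
for v in (180,190,200,210,220): print(v,g[v,262:310]); 
print(g[138:166,275],g[138:166,292])
print([int(z[v,275]) for v in range(140,230,6)],[round(float(z[v,292]),0) for v in range(155,230,6)])
```

```text
147 [156 159 159 155 144 142 139 139 139 139 141 142 141 140 137 139 140 138
 138 139 139 139 140 141 141 138 139 138 136 139 139 140 139 137 138 139
 139 141 142 141 140 139 139 142 153 153 152 153]
150 [156 157 160 154 142 140 140 140 126  75  73  75  73  76  74  75  74  86
 112 101  74  76  77  76  76  77  78  74  76  77  78  77  77  76  80  77
  78  78 105 140 140 139 140 143 152 154 153 155]
153 [157 157 159 152 145 140 141 139 125  70  66  67  67  70  66  67  68  69
  70  68  68  69  74  76  78  76  77  77  77  78  80  78  77  81  79  81
  76  80 104 141 141 138 140 143 153 150 152 153]
156 [157 157 159 155 146 141 140 135 108  67  69  69  68  68  68  69  69  69
  66  70  72  70  72  75  78  79  77  78  80  79  80  79  79  81  81  79
  81  83 108 143 141 138 141 142 150 153 154 153]
180 [159 158 159 158 152 146 147 137  98 102 101 101 101 100 100 101 101 101
  99 101 101 100  96 104 119 122 123 123 126 125 125 124 124 122 124 122
 124 122 123 124 122 118 122 148 151 156 156 152]
190 [162 163 166 162 159 150 151 140 111 109 112 109 110 108 108 108 109 107
 108 108 107 107 103 10
[... 395 characters left out ...]
90  97 112 114 116 117 116 116 115 117 117 119 118 116
 116 117 118 115 114 123 181 237 234 236 238 236]
220 [236 235 236 238 233 196 190 148  86  86  86  83  82  82  81  81  80  79
  78  77  77  78  76  87 108 110 110 111 112 113 111 114 114 112 113 113
 115 115 113 113 109 123 187 236 235 238 237 235]
[153 152 154 155 152 153 151 140 138 140 135 111  76  76  69  70  67  69
  68  71  74  77  79  79  81  80  79  83] [155 154 155 154 154 155 150 144 139 139 134 112  78  76  78  80  79  78
  80  81  82  83  92 107  96 100  98 101]
[139, 139, 157, 200, 201, 202, 202, 201, 202, 201, 202, 202, 201, 207, 218] [13.0, 16.0, 188.0, 197.0, 198.0, 198.0, 198.0, 198.0, 198.0, 197.0, 199.0, 199.0, 198.0]
```

```bash
python3 - <<'E'
from h import *
c=load('w12'); E=c['eye']; yaw=float(c['rotation'][2]); Rz=Ro.from_euler('z',yaw).as_matrix()
def loc(u,v,zz): return ((onz(c,np.atleast_1d(np.asarray(u,float)),np.atleast_1d(np.asarray(v,float)),zz)-E)@Rz + [-0.3,66,151])[0]
print('slot inner L,R',loc(270.5,151,137.)[:2],loc(300.2,151,137.)[:2],'outer L,R',loc(265.5,151,140.)[:2],loc(305.6,151,140.)[:2])
print('slot far outer',loc(284,144.6,140.)[1],'inner',loc(284,148.9,137.)[1])
print('outer L at 210', loc(266.5,210,140.)[:2])
for v in (180,190,200,210): print('pad L,mid,R',loc(269.6,v,202.)[0],loc(285.3,v,202.)[0],loc(285.3,v,198.)[0],loc(304.5-(0.7 if v>195 else 0)-(.3 if v>205 else 0),v,198.)[0], loc(280,v,202.)[1])
E
python3 - <<'E'
from h import *
c=load('w12'); P=cloud(c); z=P[...,2]; yaw=float(c['rotation'][2]); Rz=Ro.from_euler('z',yaw).as_matrix(); E=c['eye']
def loc(u,v,zz): return ((onz(c,np.atleast_1d(np.asarray(u,float)),np.atleast_1d(np.asarray(v,float)),zz)-E)@Rz + [-0.3,66,151])[0]
print([(v,round(float(z[v,277]),1)) for v in range(153,164)],[(v,round(float(z[v,292]),1)) for v in range(160,176)])
k=[v for v in range(150,170) if z[v,277]>199.5][0]; kb=[v for v in range(160,180) if z[v,292]>196.][0]
print('plate far',loc(277,k-.5,202.),'block far',loc(292,kb-.5,198.))
E
```

```text
slot inner L,R [-4.457 48.089] [15.335 48.087] outer L,R [-7.697 48.306] [18.701 48.304]
slot far outer 52.455151489146736 inner 49.47031990212154
outer L at 210 [-7.313  8.408]
pad L,mid,R -3.877855837441369 3.9818859000441647 4.075676662773836 13.899387077940538 38.431989731491406
pad L,mid,R -3.902638238264931 4.0080678833999235 4.102432138335114 13.989849968418971 33.35563983004809
pad L,mid,R -3.927744116608163 4.034591632548923 4.129536865754242 13.718637103372274 28.213027240375368
pad L,mid,R -3.953179847464214 4.061463883299209 4.156997728380894 13.652569669832015 23.00284602744341
[(153, 165.4), (154, 174.8), (155, 182.7), (156, 188.9), (157, 194.8), (158, 201.1), (159, 201.2), (160, 201.2), (161, 202.1), (162, 200.9), (163, 201.3)] [(160, 13.2), (161, 15.9), (162, 157.5), (163, 164.2), (164, 170.7), (165, 176.8), (166, 181.8), (167, 187.5), (168, 191.8), (169, 196.6), (170, 197.0), (171, 197.3), (172, 198.6), (173, 197.3), (174, 198.4), (175, 197.4)]
plate far [ -0.172  49.618 -31.614] block far [  7.448  43.711 -35.614]
```

Emit:
move_arm(
  rows=[
    {"tx": 0.05,"ty": 0,"tz": -0.11,"rx": 0,"ry": -0.004,"rz": 0,"grip": 0},
    {"tx": 0,"ty": 0,"tz": 0,"rx": 0,"ry": 0,"rz": 0,"grip": 0},
    {"tx": 0,"ty": 0.3,"tz": 0,"rx": 0,"ry": 0,"rz": 0,"grip": 0},
    {"tx": 0,"ty": 0.3,"tz": 0,"rx": 0,"ry": 0,"rz": 0,"grip": 0},
    {"tx": 0,"ty": 0.3,"tz": 0,"rx": 0,"ry": 0,"rz": 0,"grip": 0},
    {"tx": 0,"ty": 0.2,"tz": 0,"rx": 0,"ry": 0,"rz": 0,"grip": 0},
    {"tx": 0,"ty": 0.2,"tz": 0,"rx": 0,"ry": 0,"rz": 0,"grip": 0},
    {"tx": 0,"ty": 0,"tz": 0,"rx": 0,"ry": 0,"rz": 0,"grip": 0},
  ],
)

```text
t: 14.95
eef_pos: [565.7, -12.8, 220.1]
tcp_rot: [-1.571, 0.001, -0.105]
ft_force: [-0.4, 0.6, -6.6]
opening: 0.083
```

Run:
```python
from h import *
st()
```

```text
t 14.95 [565.69  -12.798 220.054] [-1.571  0.001 -0.105] F [-0.404  0.584 -6.557] M [ 0.03  -0.043  0.007] op 0.083 q [-0.139  0.422  1.722 -0.     0.998 -0.034]
```

Emit:
move_arm(
  rows=[
    {"tx": 0,"ty": 0.2,"tz": 0,"rx": 0,"ry": 0,"rz": 0,"grip": 0},
    {"tx": 0,"ty": 0.2,"tz": 0,"rx": 0,"ry": 0,"rz": 0,"grip": 0},
    {"tx": 0,"ty": 0.2,"tz": 0,"rx": 0,"ry": 0,"rz": 0,"grip": 0},
    {"tx": 0,"ty": 0.2,"tz": 0,"rx": 0,"ry": 0,"rz": 0,"grip": 0},
    {"tx": 0,"ty": 0,"tz": 0,"rx": 0,"ry": 0,"rz": 0,"grip": 0},
    {"tx": 0,"ty": 0,"tz": 0,"rx": 0,"ry": 0,"rz": 0,"grip": 0},
  ],
)

```text
t: 15.45
eef_pos: [565.8, -12.8, 212.5]
tcp_rot: [-1.571, 0.0, -0.105]
ft_force: [0.4, 0.2, -6.5]
opening: 0.081
```

Run:
```python
from h import *
st(); c,im,d=shot('wrist','w13'); st()
cv2.imwrite('pics/cw13.png',cv2.resize(im[125:255,225:335],None,fx=4.6,fy=4.6,interpolation=cv2.INTER_CUBIC))
```

```text
t 15.45 [565.828 -12.845 212.522] [-1.571  0.    -0.105] F [ 0.359  0.165 -6.504] M [ 0.014 -0.046  0.008] op 0.081 q [-0.139  0.43   1.731 -0.     0.98  -0.034]
t 15.50 [565.868 -12.851 212.621] [-1.571 -0.    -0.106] F [-0.223  0.102 -7.292] M [-0.014 -0.026  0.009] op 0.079 q [-0.139  0.43   1.731 -0.     0.98  -0.034]
```

View pics/cw13.png

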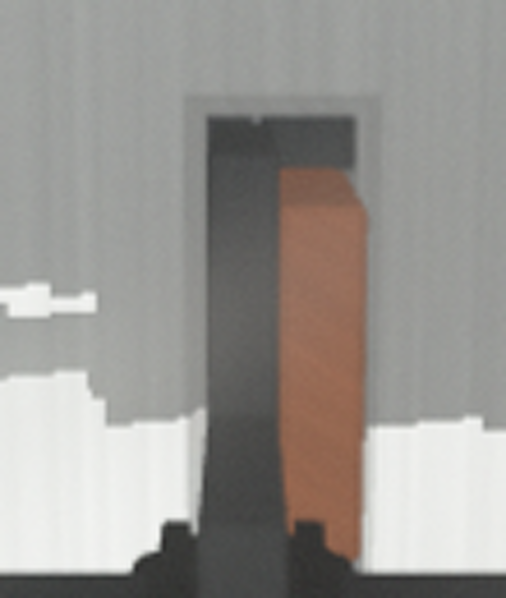

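Emit:
move_arm(
  rows=[
    {"tx": 0,"ty": 0.3,"tz": 0,"rx": 0,"ry": 0,"rz": 0,"grip": 0},
    {"tx": 0,"ty": 0.3,"tz": 0,"rx": 0,"ry": 0,"rz": 0,"grip": 0},
    {"tx": 0,"ty": 0.3,"tz": 0,"rx": 0,"ry": 0,"rz": 0,"grip": 0},
    {"tx": 0,"ty": 0.3,"tz": 0,"rx": 0,"ry": 0,"rz": 0,"grip": 0},
    {"tx": 0,"ty": 0.3,"tz": 0,"rx": 0,"ry": 0,"rz": 0,"grip": 0},
    {"tx": 0,"ty": 0.3,"tz": 0,"rx": 0,"ry": 0,"rz": 0,"grip": 0},
    {"tx": 0,"ty": 0.3,"tz": 0,"rx": 0,"ry": 0,"rz": 0,"grip": 0},
    {"tx": 0,"ty": 0,"tz": 0,"rx": 0,"ry": 0,"rz": 0,"grip": 0},
  ],
)

```text
t: 16.17
eef_pos: [565.6, -12.8, 190.9]
tcp_rot: [-1.571, 0.001, -0.105]
ft_force: [0.2, 0.1, -7.4]
opening: 0.084
```

Run:
```python
from h import *
st()
```

```text
t 16.17 [565.593 -12.808 190.901] [-1.571  0.001 -0.105] F [ 0.188  0.1   -7.365] M [-0.009  0.016 -0.018] op 0.084 q [-0.139  0.455  1.755 -0.     0.932 -0.034]
```

Emit:
move_arm(
  rows=[
    {"tx": 0,"ty": 0.3,"tz": 0,"rx": 0,"ry": 0,"rz": 0,"grip": 0},
    {"tx": 0,"ty": 0.4,"tz": 0,"rx": 0,"ry": 0,"rz": 0,"grip": 0},
    {"tx": 0,"ty": 0.4,"tz": 0,"rx": 0,"ry": 0,"rz": 0,"grip": 0},
    {"tx": 0,"ty": 0.4,"tz": 0,"rx": 0,"ry": 0,"rz": 0,"grip": 0},
    {"tx": 0,"ty": 0.4,"tz": 0,"rx": 0,"ry": 0,"rz": 0,"grip": 0},
    {"tx": 0,"ty": 0.3,"tz": 0,"rx": 0,"ry": 0,"rz": 0,"grip": 0},
    {"tx": 0,"ty": 0.3,"tz": 0,"rx": 0,"ry": 0,"rz": 0,"grip": 0},
    {"tx": 0,"ty": 0.1,"tz": 0,"rx": 0,"ry": 0,"rz": 0,"grip": 0},
    {"tx": 0,"ty": 0,"tz": 0,"rx": 0,"ry": 0,"rz": 0,"grip": 0},
    {"tx": 0,"ty": 0,"tz": 0,"rx": 0,"ry": 0,"rz": 0,"grip": 0},
  ],
)

```text
t: 17.0
eef_pos: [565.9, -12.9, 165.7]
tcp_rot: [-1.571, -0.0, -0.105]
ft_force: [-0.2, -0.1, -8.2]
opening: 0.087
```

Emit:
move_arm(
  rows=[
    {"tx": 0,"ty": 0,"tz": 0,"rx": 0,"ry": 0,"rz": 0,"grip": 0},
    {"tx": 0,"ty": 0,"tz": 0,"rx": 0,"ry": 0,"rz": 0,"grip": 0},
    {"tx": 0,"ty": 0,"tz": 0,"rx": 0,"ry": 0,"rz": 0,"grip": 0},
  ],
)

```text
t: 17.25
eef_pos: [565.9, -12.9, 165.8]
tcp_rot: [-1.571, -0.0, -0.106]
ft_force: [0.1, 0.9, -7.4]
opening: 0.083
```

Run:
```python
from h import *
st(); c,im,d=shot('wrist','w14'); shot('scene','s14'); shot('top','t14'); st()
cv2.imwrite('pics/cw14.png',cv2.resize(im[125:255,225:335],None,fx=4.6,fy=4.6,interpolation=cv2.INTER_CUBIC))
s=load('s14')['im']; t=load('t14')['im']
a=cv2.resize(s[110:270,220:440],(770,560),interpolation=cv2.INTER_CUBIC); cv2.imwrite('pics/cs14.png',a)
P=cloud(load('w14'))[...,2]
print([(v,round(float(P[v,277]),1)) for v in range(150,240,8)],[(v,round(float(P[v,292]),1)) for v in range(150,240,8)])
```

```text
t 17.25 [565.916 -12.868 165.811] [-1.571 -0.    -0.106] F [ 0.09   0.856 -7.443] M [-0.035 -0.011  0.037] op 0.083 q [-0.139  0.487  1.78  -0.     0.874 -0.034]
t 17.40 [565.865 -12.87  165.704] [-1.571 -0.    -0.106] F [-0.469  0.47  -6.709] M [-0.057 -0.116  0.038] op 0.083 q [-0.139  0.487  1.781 -0.     0.874 -0.034]
[(150, 139.8), (158, 132.9), (166, 134.9), (174, 133.3), (182, 133.5), (190, 134.3), (198, 133.7), (206, 133.4), (214, 134.2), (222, 149.4), (230, 163.1), (238, 173.8)] [(150, 139.6), (158, 14.0), (166, 113.5), (174, 129.7), (182, 129.6), (190, 130.1), (198, 130.0), (206, 130.0), (214, 129.9), (222, 129.1), (230, 129.7), (238, 147.5)]
```

View pics/cw14.png

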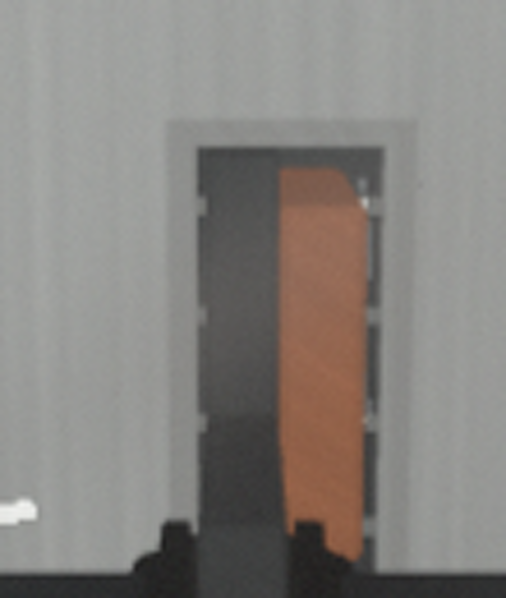

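View pics/cs14.png

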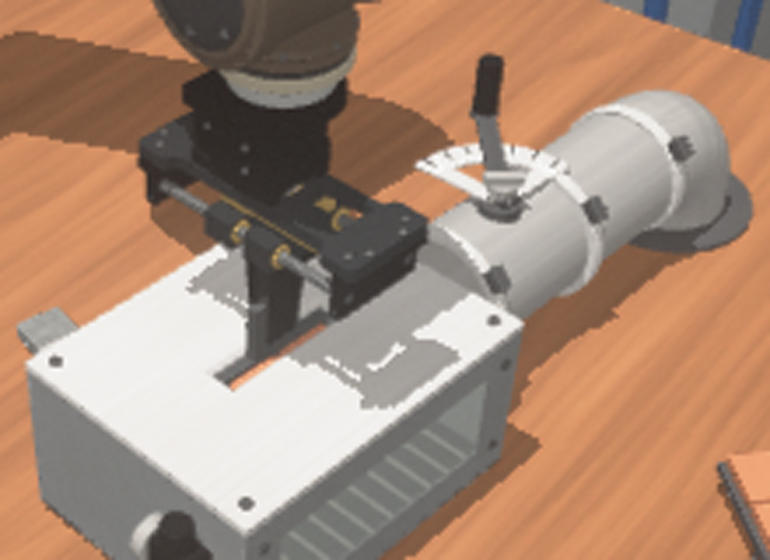

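Run:
```python
from h import *
print(env.job_done()); st()
```

```text
the job is handed in; nothing more can be done
None
the job is handed in; nothing more can be done
```

The job is handed in at about 17.4 s of the 61 s allowed. The damper stands at the 45 degree mark and the pad hangs by its tang through the slot.

- **Damper:** I gripped the lever's round grip and swung it from about 23° to the mark. The wrist camera measured 45.1° after release and the gripper position gave 45.3°. In the last scene picture the lever was still there.
- **Pad height:** I gripped the tang about 81 mm above the pad's lower edge, lifted it straight up, lined it up with the slot in the wrist view and lowered it. The last depth reading puts the block's upper edge at about 130 mm, which is 10 mm below the lid's face.
- **Pad position and grip:** I corrected the pad's position over the slot by 0.5 mm in x and 1.1 mm in y before lowering, which should leave it within 1 mm of the centre. Its upper edges read level along its width. The jaw opening is 8 mm, the tang's thickness. The wrist force is only the pad's weight, about 7 N, with side forces under 1 N, so it is not pressing on the booth.
- **Bystanders:** The other pads stayed in the rack when I lifted the tang pad out, and nothing was touched afterwards. I did not measure the other pads or the brush again at the end.

No check failed. The first overview picture put the slot about 2 mm away from the wrist camera's reading; I used the wrist readings. My first two move calls were refused because the rows lacked some fields.

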